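# Put the pet's grooming tools and treat cartons away

## Task

Tidy the pet shelf: snap every grooming tool lying on the table (there may be two or three) fully home into the clip rack, one to a place, draw the tray's sliding stop back to make room, and stand the four treat cartons upright in a row in the tray between the end wall and the stop. Then push the stop up so the row is snug against the wall, with no gaps, and leave the bowl, the chew block, the mineral stone and the small tin where they are.

Things in the scene. Friction and masses are not known exactly. Their poses are not given: they have to be found in the camera images.
- slicker_grip (a point): Black slicker brush, flat head 38 x 44 mm with steel pins. Lies level, 70 g, 18 mm high, head at +x (its centre 77 mm from this point). In the middle a square grip 40 mm long, 18 x 18 mm; beyond it at each end a round rod 16 mm thick (tail 52 mm long, head side 38 mm). Point: centre of the square grip, on the rods' axis, 9 mm above the underside, near the balance point; x along the handle, z up. May be absent.
- bristle_grip (a point): Pale wooden bristle brush, round head 42 mm across. Lies level, 70 g, 18 mm high, head at +x (its centre 77 mm from this point). In the middle a square grip 40 mm long, 18 x 18 mm; beyond it at each end a round rod 16 mm thick (tail 52 mm long, head side 38 mm). Point: centre of the square grip, on the rods' axis, 9 mm above the underside, near the balance point; x along the handle, z up. May be absent.
- comb_grip (a point): Grey-handled steel comb, head 32 x 44 mm with teeth. Lies level, 70 g, 18 mm high, head at +x (its centre 77 mm from this point). In the middle a square grip 40 mm long, 18 x 18 mm; beyond it at each end a round rod 16 mm thick (tail 52 mm long, head side 38 mm). Point: centre of the square grip, on the rods' axis, 9 mm above the underside, near the balance point; x along the handle, z up. May be absent.
- rack: Clip rack: pale wooden board 232 (x) x 96 (y) x 8 mm fixed to the table, origin under its centre; three clip places 72 mm apart along x. Each has two pairs of sprung steel jaws, 26 to 40 mm out along +y and -y, that take a tool's two round rods from above; its square grip lies between the pairs with 6 mm play each end, and fingers holding it fit there.
- clip0_seat (a point): First clip place (-72, 0 or 72 mm along rack x): where a tool's grip centre lies once home, 28 mm above the table. Tool along y, head at either end. Jaw lips at 34 mm height, tops 44 mm, mouth 12 mm for the 16 mm rods; each jaw yields against a spring (1.6 N + 1.6 N/mm, up to 7 mm). Laid on the lips a tool is 12 mm too high; a straight push down of 10 to 20 N snaps it in and it stays.
- clip1_seat (a point): Middle clip place (-72, 0 or 72 mm along rack x): where a tool's grip centre lies once home, 28 mm above the table. Tool along y, head at either end. Jaw lips at 34 mm height, tops 44 mm, mouth 12 mm for the 16 mm rods; each jaw yields against a spring (1.6 N + 1.6 N/mm, up to 7 mm). Laid on the lips a tool is 12 mm too high; a straight push down of 10 to 20 N snaps it in and it stays.
- clip2_seat (a point): Last clip place (-72, 0 or 72 mm along rack x): where a tool's grip centre lies once home, 28 mm above the table. Tool along y, head at either end. Jaw lips at 34 mm height, tops 44 mm, mouth 12 mm for the 16 mm rods; each jaw yields against a spring (1.6 N + 1.6 N/mm, up to 7 mm). Laid on the lips a tool is 12 mm too high; a straight push down of 10 to 20 N snaps it in and it stays.
- carton_slim_mid (a point): Slim treat carton, closed rigid cardboard, standing upright: 26 mm thick (its x), 56 mm wide (its y), 80 mm high (its z), 130 g. The point is its centre, 40 mm above its underside.
- carton_tall_mid (a point): Tall treat carton, closed rigid cardboard, standing upright: 30 mm thick (its x), 56 mm wide (its y), 86 mm high (its z), 130 g. The point is its centre, 43 mm above its underside.
- carton_mid_mid (a point): Mid treat carton, closed rigid cardboard, standing upright: 36 mm thick (its x), 56 mm wide (its y), 78 mm high (its z), 130 g. The point is its centre, 39 mm above its underside.
- carton_thick_mid (a point): Thick treat carton, closed rigid cardboard, standing upright: 42 mm thick (its x), 56 mm wide (its y), 72 mm high (its z), 130 g. The point is its centre, 36 mm above its underside.
- tray_floor (a point): Centre of the carton tray's floor: pale wooden board 256 (x) x 80 mm (y) fixed to the table, its upper side (this point) 8 mm above the table, no side walls. x is the packing direction, from the sliding stop to the end wall; y across; z up. Cartons stand on it in a row along x, in any order, thickness along x, about central in y.
- wall_face (a point): Point on the inner face of the tray's fixed end wall (12 mm thick, 80 mm wide, top 68 mm above the table), 105 mm along tray +x from the floor's centre and 38 mm above the table; axes as the tray floor.
- stop_face (a point): Point on the inner face of the sliding end stop, midway across, 38 mm above the table. The stop is a dark wooden plate 12 mm thick (outer face 12 mm behind this point, along -x), 64 mm wide in y, from 9 to 67 mm above the table. It slides along tray x by hand and starts too far in for the cartons to fit; axes as the tray floor.
- stop (a joint): How far the end stop has moved from its outer end towards the wall, in m: 0 leaves 210 mm between the stop and wall faces; range 0 to 0.12. About 2.5 N of friction; it stays where it is left. With the four cartons (134 mm in all) packed without gaps it stands at 0.076.
- bowl: Bystander, to be left alone: stainless steel bowl, 110 mm across, 40 mm high. Origin at the centre of its underside.
- chew_block: Bystander, to be left alone: pine chew block 45 x 70 x 30 mm. Origin at the centre of its underside.
- mineral_stone: Bystander, to be left alone: flat round mineral stone, 56 mm across, 22 mm high. Origin at the centre of its underside.
- balm_tin: Bystander, to be left alone: small flat steel tin, 34 mm across, 16 mm high. Origin at the centre of its underside.
Not all that is in view belongs to the job. Leave any pink look-alike of the part that bears bristle_grip alone.

How it is judged:
At the end, for the whole second after the job is handed in: Each tool is seated in a clip place: grip centre within 11 mm (height 4 mm), line within 0.10 rad. Cartons stand on the tray floor within 25 mm of its middle line, tilt under 0.08, turned under 0.12 rad. Stop at 0.071 to 0.079 m (5 mm of gap at most). All at rest (((distance between slicker_grip and clip0_seat below 0.011 m and z of slicker_grip in the frame of clip0_seat between -0.004 and 0.004 m and angle between the x axis of slicker_grip and the y axis of clip0_seat, either way round below 0.1 rad) or (distance between slicker_grip and clip1_seat below 0.011 m and z of slicker_grip in the frame of clip1_seat between -0.004 and 0.004 m and angle between the x axis of slicker_grip and the y axis of clip1_seat, either way round below 0.1 rad) or (distance between slicker_grip and clip2_seat below 0.011 m and z of slicker_grip in the frame of clip2_seat between -0.004 and 0.004 m and angle between the x axis of slicker_grip and the y axis of clip2_seat, either way round below 0.1 rad)) and ((distance between bristle_grip and clip0_seat below 0.011 m and z of bristle_grip in the frame of clip0_seat between -0.004 and 0.004 m and angle between the x axis of bristle_grip and the y axis of clip0_seat, either way round below 0.1 rad) or (distance between bristle_grip and clip1_seat below 0.011 m and z of bristle_grip in the frame of clip1_seat between -0.004 and 0.004 m and angle between the x axis of bristle_grip and the y axis of clip1_seat, either way round below 0.1 rad) or (distance between bristle_grip and clip2_seat below 0.011 m and z of bristle_grip in the frame of clip2_seat between -0.004 and 0.004 m and angle between the x axis of bristle_grip and the y axis of clip2_seat, either way round below 0.1 rad)) and ((distance between comb_grip and clip0_seat below 0.011 m and z of comb_grip in the frame of clip0_seat between -0.004 and 0.004 m and angle between the x axis of comb_grip and the y axis of clip0_seat, either way round below 0.1 rad) or (distance between comb_grip and clip1_seat below 0.011 m and z of comb_grip in the frame of clip1_seat between -0.004 and 0.004 m and angle between the x axis of comb_grip and the y axis of clip1_seat, either way round below 0.1 rad) or (distance between comb_grip and clip2_seat below 0.011 m and z of comb_grip in the frame of clip2_seat between -0.004 and 0.004 m and angle between the x axis of comb_grip and the y axis of clip2_seat, either way round below 0.1 rad)) and x of carton_slim_mid in the frame of tray_floor between -0.04 and 0.1 m and y of carton_slim_mid in the frame of tray_floor between -0.025 and 0.025 m and z of carton_slim_mid in the frame of tray_floor between 0.036 and 0.044 m and angle between each of carton_slim_mid, carton_tall_mid, carton_mid_mid, carton_thick_mid's own z axis and vertical below 0.08 rad and angle between the x axis of each of carton_slim_mid, carton_tall_mid, carton_mid_mid, carton_thick_mid and the x axis of tray_floor, either way round below 0.12 rad and x of carton_tall_mid in the frame of tray_floor between -0.04 and 0.1 m and y of carton_tall_mid in the frame of tray_floor between -0.025 and 0.025 m and z of carton_tall_mid in the frame of tray_floor between 0.039 and 0.047 m and x of carton_mid_mid in the frame of tray_floor between -0.04 and 0.1 m and y of carton_mid_mid in the frame of tray_floor between -0.025 and 0.025 m and z of carton_mid_mid in the frame of tray_floor between 0.035 and 0.043 m and x of carton_thick_mid in the frame of tray_floor between -0.04 and 0.1 m and y of carton_thick_mid in the frame of tray_floor between -0.025 and 0.025 m and z of carton_thick_mid in the frame of tray_floor between 0.032 and 0.04 m and value of joint stop between 0.071 and 0.079 m and linear speed of each of slicker, bristle, comb, carton_slim, carton_tall, carton_mid, carton_thick below 0.03 m/s); the robot touches nothing.
It fails at once if a bystander is moved more than 60 mm (distance of any of bowl, chew_block, mineral_stone, balm_tin from where it was at the start of the episode above 0.06 m).
Of slicker, bristle, comb only 2 to 3 are there at a start; the rules pass over those that are not, and their reading is None.
At some moment in a run one of slicker, bristle, comb may be knocked a few centimetres aside while the robot is not near it.
Once in a run the grip may slacken for a moment while it holds something.
It also fails if it takes over 208 s, if anything falls off the work surface, if the arm or the gripper's body presses on something with over 40 N, if the wrist force passes 120 N, or if a joint passes its speed limit or range.

## Robot

A 7-joint arm with a two-finger parallel gripper is mounted at the origin on the work surface. World frame = base frame: x ahead of the robot, y to its left, z up, the work surface at z = 0. Lengths are in m, angles in rad, forces in N, time in s.
With the tool pointing down it reaches from about 0.4 to 0.75 m from the base axis. Payload 19.5 kg.
Tool frame: the origin (TCP) lies at the very end of the fingers, on their centre line; the grasp point (between the pads) lies 19 mm behind it; z points along the fingers, y is the line along which they close (so a half turn about z gives the same grasp; the last joint's range is limited). The gripper opens to 85 mm and grips with 20 to 120 N. Pads are 22 mm wide; open, the fingers measure 114 mm over their backs; the gripper's body (76 mm by 85 mm) begins 54 mm behind the grasp point. The pads swing forward as they close: fully open they stand 13 mm farther back than shut.
Start: joints at [1.151, 0.707, -0.028, 1.485, 0.022, 0.951, -0.075], TCP at [0.212, -0.534, 0.231] pointing down, gripper open.
Joint ranges: [-2.71, 2.71], [-0.32, 2.16], [-1.57, 1.52], [0, 2.45], [-1.46, 4.6], [0, 2.02], [-2.83, 2.83]. Speed limits (rad/s): [1.89, 1.89, 2.57, 2.57, 3.01, 3.01, 3.01].

## Interface

Orientations are given as a rotation vector (axis times angle).
In Python, from bench import monitor, vision, arm gives the robot as it stands. The module is installed in compiled form; this text tells all that it offers.
- The arm moves only by the tool arm_command, never from a script. Its arguments are lists of equal length, an entry for each row: "jaw": the closure, from -1 (fully open) to 1 (shut); "dp": the shift along the tool's x, y, z in mm, a list of three; "roll": the turn about the tool's z in rad. A call has 1 to 8 rows; each row is the pose to reach, as a shift and turn from the pose commanded when the call began, along the tool's axes at that moment; what a row does not reach only later rows make up. A row lasts 1/10 s, in which the tool goes at most 50 mm and 8.59 degrees, less where a joint would pass 70% of its speed; a pose out of reach is approached as far as the arm can. A call with a gripper value outside its range is refused whole. The fingers move at their own pace and stop on an object; "newtons" is the grip in N (left out, the last holds). Time passes only in rows, so rows that repeat a pose let the fingers close. It gives the time, the measured TCP pose, the force, the opening and the grip force at its end, in the units of the state.
- monitor.state(): the state, without advancing time (a new reading comes with each control period).
- vision.camera(name): name is "scene" or "side" or "wrist"; returns a dict with "color" (420x560x3 uint8, red, green, blue), "mtx" (3x3 intrinsics, pixels), "dist" ([k1, k2, p1, p2, k3] as OpenCV has them; the pictures are not rectified), "world_from_camera" (4x4, takes a point from camera to world coordinates); the wrist camera has in their place "mount" (4x4, takes a point from camera to tool coordinates, whose origin is the TCP and whose axes are the flange's). Camera axes: x right, y down, z forward; pixel columns grow to the right and rows downward; lengths in m; the calibration is good to about 2 mm. A picture is of the moment at which its call begins: read the wrist's pose just before it. There is no depth.
- arm.sign_off(): hands the job in; it is judged then, once.
The state is a dict: "t": time; "joint_pos": joint angles; "qd": joint speeds; "joint_torque": joint torques, N m; "position": TCP position; "ee_rot": TCP orientation; "force": force on the tool from outside, world axes, zero at the start; "torque": the same for the moment, N m; "opening": finger opening in m; "finger_force": force on a finger pad.
Only numpy, scipy, OpenCV 4.12 (cv2) and the standard library are available. Lean on these libraries where they do the work, as an engineer would, in place of code of your own. Each camera call takes 0.05 s, during which the arm holds its last target. There are 200 camera calls.

## Working session

There is one attempt and no reset: what is moved stays moved. The work goes in short steps, Python scripts to look and compute and a tool call to move; the robot and the scene stay as the last step left them, time stands still between calls to the robot, and variables do not carry over. Pictures are saved under pics/ and viewed, at most 14 in all, crops included, and the job is handed in when it is done.

Besides the shell and the picture viewer there is one more tool, called after ">>>" by a JSON object that holds its "name" and its "arguments". arm_command: Moves the arm, as the interface text tells. Its arguments: {"type":"object","properties":{"jaw":{"type":"array","items":{"type":"number"}},"dp":{"type":"array","items":{"type":"array","items":{"type":"number"}}},"roll":{"type":"array","items":{"type":"number"}},"newtons":{"type":"number"}},"required":["jaw","dp","roll"]}

```bash
mkdir -p pics; cat > h.py <<'E'
import numpy as np, cv2
from bench import monitor, vision, arm
from scipy.spatial.transform import Rotation as R
def cam(n):
    s=monitor.state(); c=vision.camera(n)
    c['color']=np.asarray(c['color']); c['mtx']=np.array(c['mtx'],float); c['dist']=np.array(c['dist'],float)
    if 'mount' in c:
        T=np.eye(4);T[:3,:3]=R.from_rotvec(s['ee_rot']).as_matrix();T[:3,3]=s['position']
        c['world_from_camera']=T@np.array(c['mount'])
    c['world_from_camera']=np.array(c['world_from_camera']); return c
def save(c,f,crop=None,k=1):
    im=c['color'][...,::-1]
    if crop: im=im[crop[1]:crop[3],crop[0]:crop[2]]
    cv2.imwrite('pics/'+f,cv2.resize(im,None,fx=k,fy=k,interpolation=cv2.INTER_CUBIC))
def w(c,px,z):
    p=cv2.undistortPoints(np.array(px,float).reshape(-1,1,2),c['mtx'],c['dist']).reshape(-1,2)
    d=np.c_[p,np.ones(len(p))]@c['world_from_camera'][:3,:3].T; o=c['world_from_camera'][:3,3]
    return o+d*((np.asarray(z)-o[2])/d[:,2])[:,None]
def proj(c,P):
    T=np.linalg.inv(c['world_from_camera'])
    return cv2.projectPoints(np.array(P,float).reshape(-1,3),cv2.Rodrigues(T[:3,:3])[0],T[:3,3],c['mtx'],c['dist'])[0].reshape(-1,2)
def go(p,yaw=None):
    "dp (mm, tool axes) to reach world TCP p; roll to make tool y axis (closing line) at world angle yaw"
    s=monitor.state(); M=R.from_rotvec(s['ee_rot']).as_matrix()
    d=M.T@(np.array(p)-s['position'])*1000
    ya=np.arctan2(M[1,1],M[0,1]); r=0
    if yaw is not None:
        r=-(yaw-ya); r=(r+np.pi/2)%np.pi-np.pi/2
    print('dp',d.round(1),'roll',round(r,3),'yaw now',round(ya,3),'q7',round(s['joint_pos'][6],2))
E
python3 - <<'E'
from h import *
s=monitor.state(); print({k:np.round(v,3) for k,v in s.items()})
print(R.from_rotvec(s['ee_rot']).as_matrix().round(3))
for n in('scene','side'):
    c=cam(n); save(c,n+'0.png',k=1.4); print(n,c['world_from_camera'].round(3).tolist())
E
```

```text
{'t': np.float64(0.0), 'joint_pos': array([ 1.151,  0.707, -0.028,  1.485,  0.022,  0.951, -0.076]), 'qd': array([-0.   , -0.002,  0.001,  0.001,  0.   , -0.001, -0.   ]), 'joint_torque': array([ 2.0000e-03, -8.8321e+01,  1.2340e+00, -2.3616e+01,  1.7000e-02,
        6.0000e-03, -0.0000e+00]), 'position': array([ 0.212, -0.534,  0.231]), 'ee_rot': array([-3.085, -0.59 ,  0.   ]), 'force': array([-0.041, -0.711, -0.002]), 'torque': array([0.011, 0.02 , 0.025]), 'finger_force': np.float64(0.0), 'opening': np.float64(0.086)}
[[ 0.929  0.369 -0.   ]
 [ 0.369 -0.929  0.001]
 [-0.    -0.001 -1.   ]]
scene [[0.806, 0.429, -0.407, 1.065], [0.592, -0.594, 0.546, -0.744], [-0.008, -0.681, -0.732, 1.103], [0.0, 0.0, 0.0, 1.0]]
side [[-0.774, -0.364, 0.518, -0.227], [-0.633, 0.446, -0.633, 0.93], [-0.001, -0.818, -0.576, 0.88], [0.0, 0.0, 0.0, 1.0]]
```

View pics/scene0.png

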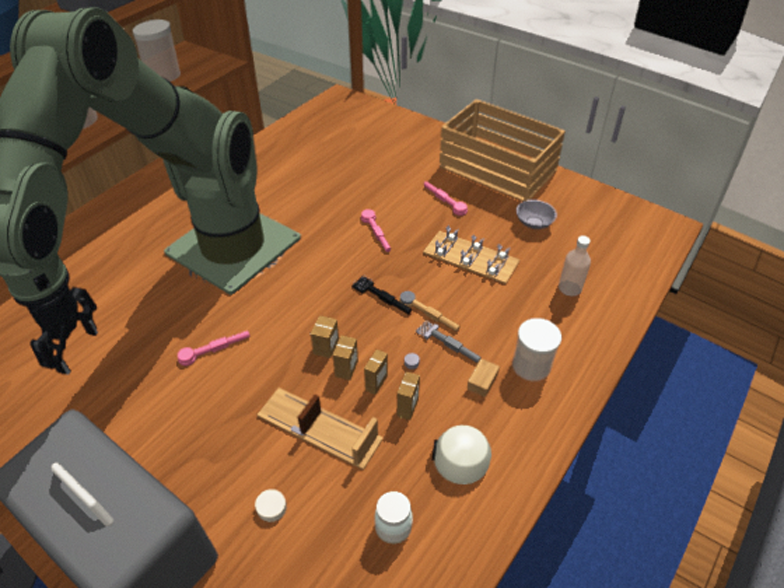

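View pics/side0.png

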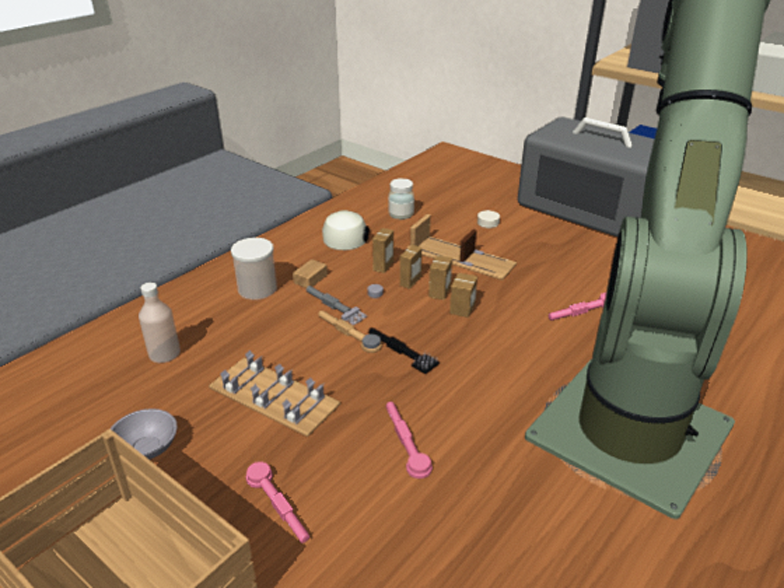

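The scene view shows slicker (385,297), bristle (432,312) and comb (452,343) in 1.4x pixels. The rack is at (470,257), the cartons run from (325,337) to (408,395), and the tray is at (320,428) with its dark stop at (310,413) and wall at (366,438). There are three pink look-alikes at (445,198), (376,230) and (210,347); the wooden one at (432,312) is the bristle brush, because it is pale rather than pink.

```bash
python3 - <<'E'
from h import *
c=cam('scene')
P={'slick_grip':(385,297,.018),'slick_head':(363,286,.015),'slick_tail':(409,311,.009),'br_head':(408,298,.015),'br_tail':(457,328,.009),'comb_head':(428,330,.015),'comb_tail':(479,359,.009),
'rackL':(424,252,.008),'rackT':(441,233,.008),'rackR':(518,262,.008),'rackB':(505,281,.008),
'c1':(324,325,.075),'c2':(346,345,.075),'c3':(377,358,.08),'c4':(409,380,.08),
'trayL':(258,414,.008),'trayT':(277,390,.008),'trayR':(381,440,.008),'trayB':(366,465,.008),
'stop':(313,400,.067),'wall':(368,425,.068),'tin':(412,358,.016),'chew':(484,372,.03),'bowl':(536,213,.04)}
for k,v in P.items(): print(k,w(c,[(v[0]/1.4,v[1]/1.4)],v[2])[0].round(3))
E
```

```text
slick_grip [0.451 0.07  0.018]
slick_head [0.384 0.07  0.015]
slick_tail [0.519 0.073 0.009]
br_head [0.496 0.101 0.015]
br_tail [0.638 0.095 0.009]
comb_head [0.59  0.046 0.015]
comb_tail [0.725 0.047 0.009]
rackL [0.432 0.264 0.008]
rackT [0.427 0.353 0.008]
rackR [0.648 0.375 0.008]
rackB [0.654 0.295 0.008]
c1 [ 0.425 -0.118  0.075]
c2 [ 0.499 -0.133  0.075]
c3 [ 0.575 -0.126  0.08 ]
c4 [ 0.66  -0.132  0.08 ]
trayL [ 0.429 -0.345  0.008]
trayT [ 0.42  -0.276  0.008]
trayR [ 0.671 -0.243  0.008]
trayB [ 0.681 -0.304  0.008]
stop [ 0.529 -0.277  0.067]
wall [ 0.653 -0.258  0.068]
tin [ 0.607 -0.042  0.016]
chew [0.758 0.008 0.03 ]
bowl [0.609 0.542 0.04 ]
```

>>> {"name": "arm_command", "arguments": {"jaw": [-1,-1,-1,-1,-1,-1,-1,-1], "dp": [[0,0,-170],[0,0,-170],[0,0,-170],[418,-193,-170],[418,-193,-170],[418,-193,-170],[418,-193,-170],[418,-193,-170]], "roll": [0.13,0.26,0.38,0.38,0.38,0.38,0.38,0.38]}}

```text
t: 0.95
position: [0.3853, -0.3517, 0.3922]
ee_rot: [-3.141, 0.004, 0.0]
force: [0.6, -1.2, -0.4]
opening: 0.0854
finger_force: 0.0
```

```bash
python3 -c "
from h import *
go((.53,-.2,.40),-1.571)"
```

```text
dp [ 144.4 -152.    -7.8] roll -0.002 yaw now -1.573 q7 -0.85
```

>>> {"name": "arm_command", "arguments": {"jaw": [-1,-1,-1,-1,-1,-1,-1], "dp": [[145,-152,-8],[145,-152,-8],[145,-152,-8],[145,-152,-8],[145,-152,-8],[145,-152,-8],[145,-152,-8]], "roll": [0,0,0,0,0,0,0]}}

```text
t: 1.65
position: [0.529, -0.2026, 0.4]
ee_rot: [3.141, -0.005, -0.001]
force: [0.1, 0.1, -0.4]
opening: 0.0849
finger_force: 0.0
```

```bash
python3 -c "
from h import *
c=cam('wrist'); save(c,'w1.png',k=1.4); print(c['world_from_camera'].round(3).tolist(), c['mtx'][0,0])
np.savez('w1.npz',**c)
go((.53,-.2,.40),-1.571)"
```

```text
[[-0.002, -0.949, -0.315, 0.611], [-1.0, 0.002, 0.001, -0.203], [-0.0, 0.315, -0.949, 0.542], [0.0, 0.0, 0.0, 1.0]] 301.5608417309105
dp [ 1.1 -2.9  0.2] roll -0.004 yaw now -1.575 q7 -1.23
```

View pics/w1.png

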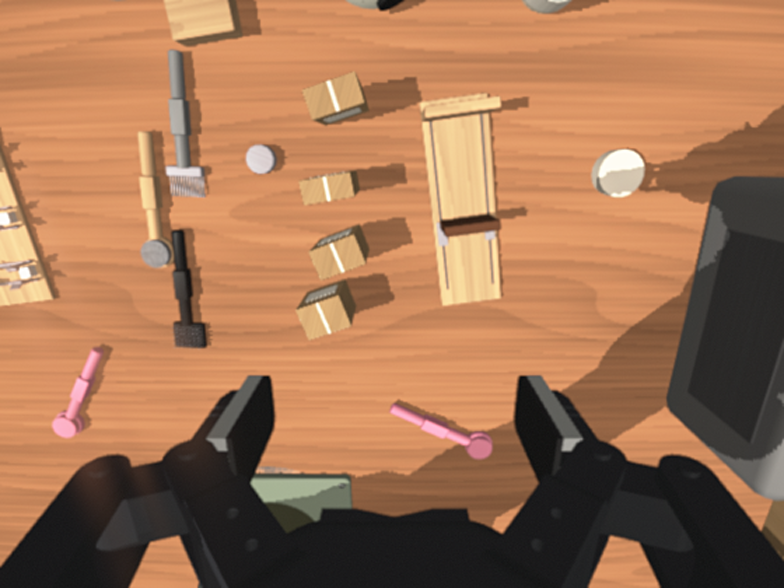

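```bash
python3 -c "
from h import *
c=np.load('w1.npz'); save(c,'w1c.png',(200,45,365,245),3)
save(c,'w1t.png',(80,25,200,255),2.6)"
```

```text
(no output)
```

View pics/w1c.png

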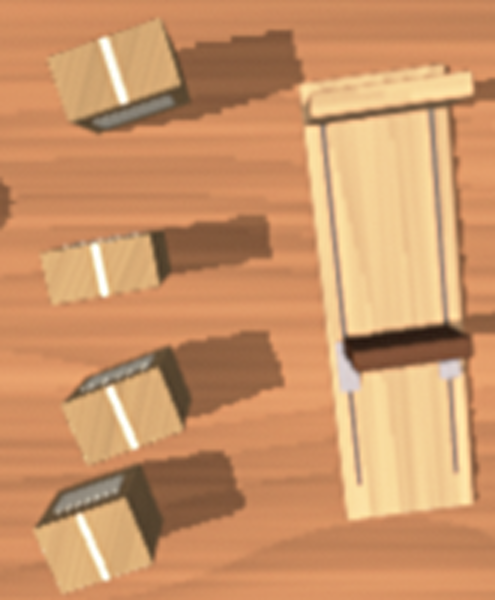

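View pics/w1t.png

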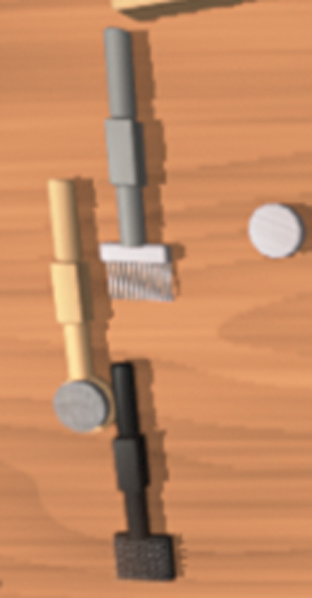

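```bash
python3 - <<'E'
from h import *
c=np.load('w1.npz')
q={'A':[(48,60),(162,20),(183,85),(72,122)],'B':[(40,253),(155,232),(165,287),(50,305)],'C':[(62,402),(157,365),(187,427),(92,465)],'D':[(35,525),(131,487),(158,555),(62,593)]}
for k,v in q.items():
  p=np.array(v)/3+[200,45]
  for z in(.072,.078,.08,.086):
    W=w(c,p,z); e=W[[1,2,3,0]]-W; L=np.linalg.norm(e,axis=1)*1000
    a=e[0]-e[2]
    print(k,z,W.mean(0).round(3)[:2],L.round(0),'wid ang',round(np.degrees(np.arctan2(a[1],a[0]))+90,1))
o=lambda v,z:w(c,np.array(v)/3+[200,45],z).round(4)
print('tray floor corners near',o([(348,520),(475,503)],.008),'stop top inner/outer',o([(343,337),(465,326)],.067),'wall top inner',o([(308,120),(472,97)],.068))
T=lambda v,z:w(c,np.array(v)/2.6+[80,25],z)
for n,t,g,hd in(('comb',(119,30),(124,151),(136,252)),('bristle',(60,181),(71,292),(82,405)),('slick',(121,364),(131,463),(144,556))):
  g=T([g],.018)[0];t=T([t],.012)[0];hd=T([hd],.015)[0];d=hd-t
  print(n,'grip',g.round(3),'tail',t.round(3),'head',hd.round(3),'ang',np.degrees(np.arctan2(d[1],d[0])).round(1),np.linalg.norm(g-t).round(3),np.linalg.norm(g-hd).round(3))
E
```

```text
A 0.072 [ 0.669 -0.142] [57. 30. 57. 30.] wid ang 17.0
A 0.078 [ 0.668 -0.142] [57. 30. 56. 29.] wid ang 17.0
A 0.08 [ 0.668 -0.143] [56. 30. 56. 29.] wid ang 17.0
A 0.086 [ 0.667 -0.143] [56. 29. 55. 29.] wid ang 17.0
B 0.072 [ 0.577 -0.131] [59. 27. 60. 26.] wid ang 9.0
B 0.078 [ 0.577 -0.132] [59. 27. 59. 26.] wid ang 9.0
B 0.08 [ 0.577 -0.132] [58. 27. 59. 26.] wid ang 9.0
B 0.086 [ 0.578 -0.133] [58. 27. 58. 25.] wid ang 9.0
C 0.072 [ 0.501 -0.139] [55. 37. 56. 38.] wid ang 21.5
C 0.078 [ 0.502 -0.139] [54. 36. 55. 37.] wid ang 21.5
C 0.08 [ 0.503 -0.14 ] [54. 36. 55. 37.] wid ang 21.5
C 0.086 [ 0.504 -0.14 ] [53. 36. 54. 36.] wid ang 21.5
D 0.072 [ 0.429 -0.12 ] [59. 42. 60. 43.] wid ang 22.4
D 0.078 [ 0.432 -0.121] [58. 42. 59. 42.] wid ang 22.4
D 0.08 [ 0.432 -0.121] [58. 41. 59. 42.] wid ang 22.4
D 0.086 [ 0.435 -0.122] [57. 41. 58. 42.] wid ang 22.4
tray floor corners near [[ 0.4182 -0.2674  0.008 ]
 [ 0.4293 -0.3465  0.008 ]] stop top inner/outer [[ 0.5413 -0.2542  0.067 ]
 [ 0.5471 -0.3179  0.067 ]] wall top inner [[ 0.6474 -0.2339  0.068 ]
 [ 0.6581 -0.3135  0.068 ]]
comb grip [0.657 0.048 0.018] tail [0.727 0.044 0.012] head [0.595 0.051 0.015] ang 177.2 0.07 0.062
bristle grip [0.571 0.097 0.018] tail [0.64  0.096 0.012] head [0.494 0.105 0.015] ang 176.5 0.07 0.078
slick grip [0.452 0.075 0.018] tail [0.521 0.074 0.012] head [0.379 0.078 0.015] ang 178.2 0.069 0.073
```

The crop identifies the cartons by thickness, from top to bottom: tall (30 mm), slim (26), mid (36) and thick (42). The tray is turned by about +7.8°, and the stop stands at roughly 0.09. I'll draw the stop back first, with the fingers closed.

>>> {"name": "arm_command", "arguments": {"jaw": [1,1,1,1,1,1,1,1], "dp": [[52,82,50],[52,82,100],[52,82,150],[52,82,200],[52,82,250],[52,82,290],[52,82,320],[52,82,320]], "roll": [-0.14,-0.14,-0.14,-0.14,-0.14,-0.14,-0.14,-0.14]}}

```text
t: 2.5
position: [0.5783, -0.2841, 0.0756]
ee_rot: [-3.131, -0.214, 0.01]
force: [0.4, -0.4, 0.9]
opening: -0.0
finger_force: 0.0
```

```bash
cat >> h.py <<'E'
O=np.array([.551,-.289]); TA=.136; ex=np.array([np.cos(TA),np.sin(TA)]); ey=np.array([-ex[1],ex[0]])
def tr(x,y): return O+x*ex+y*ey
def totray(p): d=np.array(p)[...,:2]-O; return np.stack([d@ex,d@ey],-1)
E
python3 -c "
from h import *
go((*tr(.03,0),.035),-1.571+TA)
c=cam('wrist'); save(c,'w2.png'); np.savez('w2.npz',**c)"
```

```text
dp [ 2.5  1.3 40.5] roll 0.0 yaw now -1.435 q7 -1.01
```

View pics/w2.png

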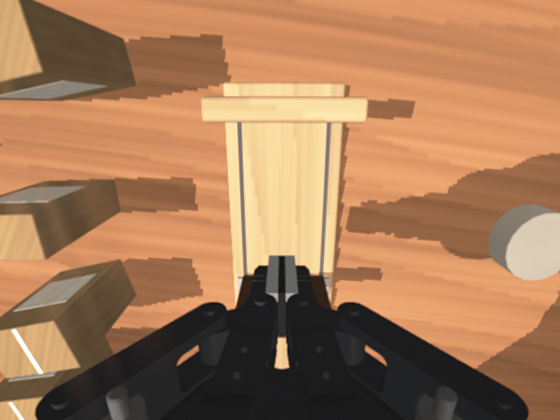

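The tray runs straight up the image and the fingers are centred between the rails (about x=283), so I go down and push the stop back.

>>> {"name": "arm_command", "arguments": {"jaw": [1,1,1,1,1,1,1,1], "dp": [[2,1,40],[2,1,40],[-15,1,40],[-32,1,40],[-48,1,40],[-64,1,40],[-80,1,40],[-90,1,40]], "roll": [0,0,0,0,0,0,0,0]}}

```text
t: 3.35
position: [0.4928, -0.2982, 0.0432]
ee_rot: [3.132, 0.215, 0.005]
force: [3.6, 0.5, 1.9]
opening: -0.0
finger_force: 1.6
```

>>> {"name": "arm_command", "arguments": {"jaw": [1,1,1,1], "dp": [[-10,0,0],[-19,0,0],[-19,0,0],[-17,0,0]], "roll": [0,0,0,0]}}

```text
t: 3.75
position: [0.4754, -0.2997, 0.0402]
ee_rot: [-3.134, -0.216, 0.001]
force: [0.7, 1.6, -0.1]
opening: 0.0002
finger_force: 0.0
```

>>> {"name": "arm_command", "arguments": {"jaw": [1,1,1,-1,-1,-1], "dp": [[6,0,0],[6,0,-50],[6,0,-100],[6,0,-150],[6,0,-190],[6,0,-190]], "roll": [0,0,0,0,0,0]}}

```text
t: 4.35
position: [0.4835, -0.2993, 0.235]
ee_rot: [3.13, 0.217, 0.009]
force: [0.7, -0.1, -1.1]
opening: 0.0431
finger_force: 0.0
```

```bash
python3 -c "
from h import *
c=cam('scene'); save(c,'s3.png',(170,210,310,350),4); np.savez('s3.npz',**c)
go((.667,-.143,.20),-1.571+.297)"
```

```text
dp [ 203.9 -129.    32.6] roll -0.158 yaw now -1.432 q7 -0.93
```

View pics/s3.png

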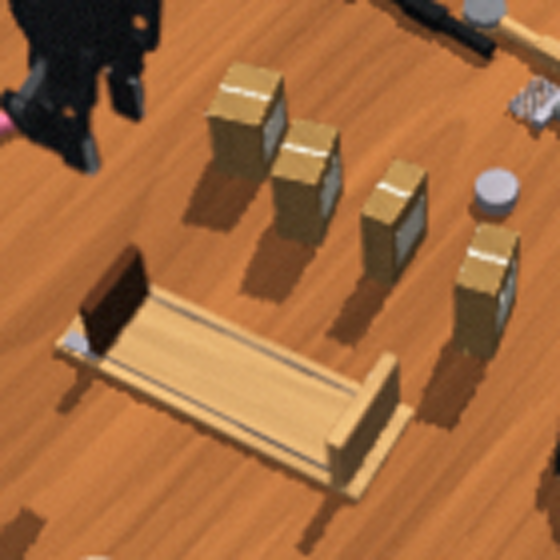

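The stop is drawn back to about 200 mm, with the dark plate at (115,300) and the wall at (362,415). Next is the tall carton.

>>> {"name": "arm_command", "arguments": {"jaw": [-1,-1,-1,-1,-1,-1,-1,-1], "dp": [[204,-129,0],[204,-129,0],[204,-129,0],[204,-129,0],[204,-129,0],[204,-129,50],[204,-129,100],[204,-129,100]], "roll": [-0.16,-0.16,-0.16,-0.16,-0.16,-0.16,-0.16,-0.16]}}

```text
t: 5.2
position: [0.6628, -0.1416, 0.1232]
ee_rot: [-3.103, -0.467, 0.017]
force: [-0.1, -0.8, -0.1]
opening: 0.085
finger_force: 0.0
```

```bash
python3 -c "
from h import *
go((.667,-.143,.026),-1.571+.297)
c=cam('wrist'); save(c,'w4.png')"
```

```text
dp [ 4.5  3.1 97.2] roll 0.002 yaw now -1.272 q7 -1.11
```

View pics/w4.png

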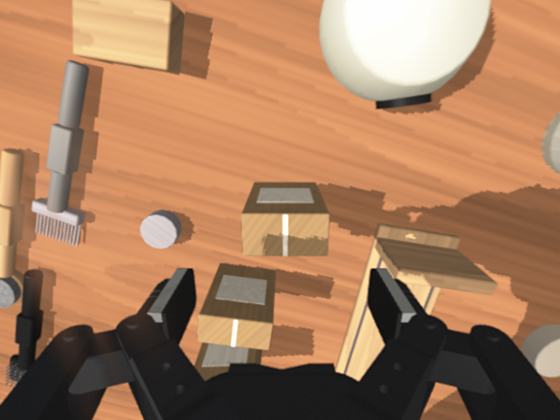

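The tall carton is square between the fingers, centred at x≈285.

>>> {"name": "arm_command", "arguments": {"jaw": [-1,-1,-1,0,1,1,1,1], "dp": [[4,3,50],[4,3,96],[4,3,96],[4,3,96],[4,3,96],[4,3,96],[4,3,96],[4,3,96]], "roll": [0,0,0,0,0,0,0,0], "newtons": 40}}

```text
t: 6.05
position: [0.6723, -0.1449, 0.038]
ee_rot: [3.105, 0.466, 0.007]
force: [-1.2, 0.9, 12.1]
opening: 0.0557
finger_force: 41.3
```

>>> {"name": "arm_command", "arguments": {"jaw": [1,1,1,1], "dp": [[0,0,0],[0,0,-50],[0,0,-100],[0,0,-100]], "roll": [0,0,0,0]}}

```text
t: 6.45
position: [0.6738, -0.1455, 0.1437]
ee_rot: [3.103, 0.465, 0.019]
force: [0.5, -0.4, -1.7]
opening: 0.0554
finger_force: 43.9
```

```bash
python3 -c "
from h import *
go((*tr(.083,0),.13),-1.571+TA)"
```

```text
dp [-77.7 114.5  13.5] roll 0.162 yaw now -1.273 q7 -1.11
```

>>> {"name": "arm_command", "arguments": {"jaw": [1,1,1,1,1,1], "dp": [[-40,57,0],[-78,114,0],[-78,114,0],[-78,114,0],[-78,114,0],[-78,114,0]], "roll": [0.08,0.16,0.16,0.16,0.16,0.16]}}

```text
t: 7.05
position: [0.6302, -0.2755, 0.1355]
ee_rot: [-3.134, -0.218, -0.003]
force: [0.5, 0.2, -0.6]
opening: 0.0555
finger_force: 43.9
```

```bash
python3 -c "
from h import *
s=monitor.state(); print(s['opening'],s['position'])
go((*tr(.087,0),.047),-1.571+TA)
c=cam('wrist'); save(c,'w5.png',(180,100,400,360),2)"
```

```text
0.05546525581549254 [ 0.63023296 -0.27547722  0.13553897]
dp [ 6.5  2.7 88.6] roll 0.003 yaw now -1.432 q7 -1.06
```

View pics/w5.png

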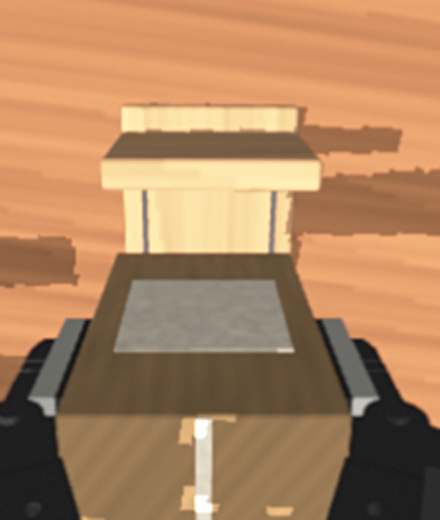

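The carton hangs upright and square to the tray. I'll fix the wall from its top inner edge at crop row 188.

```bash
python3 -c "
from h import *
c=cam('wrist'); p=w(c,[(231,194),(340.5,194)],.068); print(p.round(4),totray(p).round(4))
# carton bottom far edge (crop 117..295,253)
p=w(c,[(238.5,226.5),(327.5,226.5)],monitor.state()['position'][2]-.039); print(totray(p).round(4), totray(monitor.state()['position']).round(4))
go((*tr(.087,0),.047),-1.571+TA)"
```

```text
[[ 0.6501 -0.2359  0.068 ]
 [ 0.6611 -0.314   0.068 ]] [[ 0.1054  0.0392]
 [ 0.1057 -0.0396]]
[[ 0.0912  0.0306]
 [ 0.0914 -0.027 ]] [0.0802 0.0028]
dp [ 6.7  2.8 87.9] roll 0.004 yaw now -1.431 q7 -1.06
```

>>> {"name": "arm_command", "arguments": {"jaw": [1,1,1,1,1,1,1], "dp": [[7,2,40],[7,2,70],[7,2,80],[7,2,85],[7,2,88],[7,2,88],[7,2,88]], "roll": [0,0,0,0,0,0,0]}}

```text
t: 7.85
position: [0.6371, -0.2777, 0.0473]
ee_rot: [3.134, 0.216, 0.002]
force: [0.4, -0.1, -1.3]
opening: 0.0556
finger_force: 43.8
```

>>> {"name": "arm_command", "arguments": {"jaw": [-1,-1,-1,-1,-1,-1,-1,-1], "dp": [[0,0,0],[0,0,0],[0,0,0],[0,0,-50],[0,0,-100],[0,0,-130],[0,0,-130],[0,0,-130]], "roll": [0,0,0,0,0,0,0,0]}}

```text
t: 8.65
position: [0.6367, -0.2776, 0.1765]
ee_rot: [3.134, 0.216, 0.001]
force: [-0.8, -0.4, -0.7]
opening: 0.0852
finger_force: 0.0
```

```bash
python3 -c "
from h import *
go((.577,-.132,.026),-1.571+.157)"
```

```text
dp [ -39.2 -152.4  150.5] roll -0.019 yaw now -1.433 q7 -1.06
```

>>> {"name": "arm_command", "arguments": {"jaw": [-1,-1,-1,-1,-1,-1,-1,-1], "dp": [[-39,-152,0],[-39,-152,0],[-39,-152,0],[-39,-152,40],[-39,-152,80],[-39,-152,80],[-39,-152,80],[-39,-152,80]], "roll": [-0.02,-0.02,-0.02,-0.02,-0.02,-0.02,-0.02,-0.02]}}

```text
t: 9.45
position: [0.5778, -0.1329, 0.0977]
ee_rot: [3.131, 0.247, 0.003]
force: [-0.9, 0.4, 0.7]
opening: 0.0855
finger_force: 0.0
```

```bash
python3 -c "
from h import *
c=cam('wrist'); np.savez('w6.npz',**c)
go((.577,-.132,.030),-1.571+.157)
import cv2
a=c['color'].copy()
# carton top corners predicted
hx=np.array([np.cos(.157),np.sin(.157)])*.013; hy=np.array([-np.sin(.157),np.cos(.157)])*.028
q=[(*(np.array([.577,-.132])+s*hx+t*hy),.08) for s,t in((1,1),(1,-1),(-1,-1),(-1,1))]
p=proj(c,q); print(p.round(0))
cv2.polylines(a,[p.round().astype(int)],True,(255,0,0),1); save({'color':a},'w6.png',(180,160,400,420),2)"
```

```text
dp [-0.8 -1.  67.8] roll 0.0 yaw now -1.414 q7 -1.22
[[231. 238.]
 [328. 238.]
 [326. 277.]
 [233. 277.]]
```

View pics/w6.png

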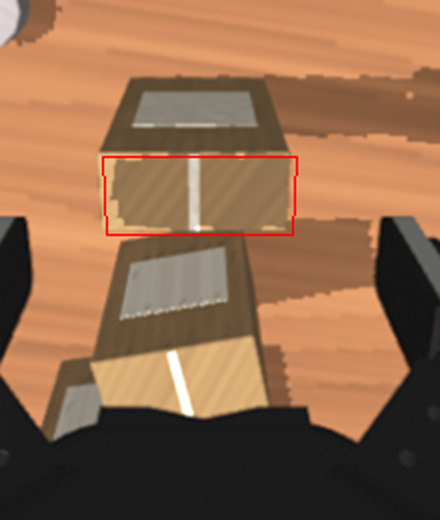

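The predicted outline sits on the slim carton's top to within about 2 mm.

>>> {"name": "arm_command", "arguments": {"jaw": [-1,-1,-1,0,1,1,1,1], "dp": [[-1,-1,45],[-1,-1,67],[-1,-1,67],[-1,-1,67],[-1,-1,67],[-1,-1,67],[-1,-1,67],[-1,-1,67]], "roll": [0,0,0,0,0,0,0,0]}}

```text
t: 10.3
position: [0.5769, -0.1318, 0.0311]
ee_rot: [3.131, 0.247, 0.004]
force: [-0.8, 0.4, 9.6]
opening: 0.0553
finger_force: 41.9
```

>>> {"name": "arm_command", "arguments": {"jaw": [1,1,1,1,1,1,1,1], "dp": [[0,0,-50],[0,0,-100],[0,0,-125],[-4,50,-125],[-4,100,-125],[-4,152,-125],[-4,152,-125],[-4,152,-125]], "roll": [0,0,0,0.02,0.02,0.02,0.02,0.02]}}

```text
t: 11.1
position: [0.5956, -0.2834, 0.1549]
ee_rot: [3.134, 0.213, 0.001]
force: [-0.1, 0.6, -1.0]
opening: 0.0555
finger_force: 44.0
```

```bash
python3 -c "
from h import *
go((*tr(.046,0),.039),-1.571+TA)"
```

```text
dp [  0.9  -0.6 115.9] roll 0.0 yaw now -1.435 q7 -1.04
```

>>> {"name": "arm_command", "arguments": {"jaw": [1,1,1,1,1,1,1], "dp": [[1,0,50],[1,0,85],[1,0,105],[1,0,112],[1,0,115],[1,0,115],[1,0,115]], "roll": [0,0,0,0,0,0,0]}}

```text
t: 11.8
position: [0.5975, -0.2821, 0.0405]
ee_rot: [3.133, 0.216, 0.002]
force: [-0.8, 0.8, -2.0]
opening: 0.0556
finger_force: 43.9
```

>>> {"name": "arm_command", "arguments": {"jaw": [-1,-1,-1,-1,-1,-1,-1,-1], "dp": [[0,0,0],[0,0,0],[0,0,0],[0,0,-50],[0,0,-100],[0,0,-130],[0,0,-130],[0,0,-130]], "roll": [0,0,0,0,0,0,0,0]}}

```text
t: 12.6
position: [0.5969, -0.2821, 0.1694]
ee_rot: [3.134, 0.216, 0.001]
force: [-1.3, 0.1, -1.3]
opening: 0.0853
finger_force: 0.0
```

```bash
python3 -c "
from h import *
go((.502,-.139,.028),-1.571+.375)"
```

```text
dp [ -74.5 -154.9  141.4] roll -0.237 yaw now -1.433 q7 -1.04
```

>>> {"name": "arm_command", "arguments": {"jaw": [-1,-1,-1,-1,-1,-1,-1,-1], "dp": [[-74,-155,0],[-74,-155,0],[-74,-155,0],[-74,-155,0],[-74,-155,40],[-74,-155,70],[-74,-155,70],[-74,-155,70]], "roll": [-0.12,-0.24,-0.24,-0.24,-0.24,-0.24,-0.24,-0.24]}}

```text
t: 13.4
position: [0.502, -0.1387, 0.0991]
ee_rot: [-3.085, -0.59, 0.002]
force: [0.1, -0.1, 0.3]
opening: 0.0854
finger_force: 0.0
```

```bash
python3 -c "
from h import *
go((.502,-.139,.028),-1.571+.375)"
```

```text
dp [-0.   0.3 71.1] roll 0.003 yaw now -1.193 q7 -1.04
```

>>> {"name": "arm_command", "arguments": {"jaw": [-1,-1,-1,0,1,1,1,1], "dp": [[0,0,45],[0,0,71],[0,0,71],[0,0,71],[0,0,71],[0,0,71],[0,0,71],[0,0,71]], "roll": [0,0,0,0,0,0,0,0]}}

```text
t: 14.2
position: [0.5031, -0.139, 0.0301]
ee_rot: [3.085, 0.59, 0.004]
force: [-1.3, 0.6, 12.6]
opening: 0.0559
finger_force: 41.0
```

>>> {"name": "arm_command", "arguments": {"jaw": [1,1,1,1,1,1,1,1], "dp": [[0,0,-50],[0,0,-100],[0,0,-125],[-4,50,-125],[-4,100,-125],[-4,159,-125],[-4,159,-125],[-4,159,-125]], "roll": [0,0,0,0.12,0.24,0.24,0.24,0.24]}}

```text
t: 15.0
position: [0.5571, -0.2895, 0.154]
ee_rot: [3.134, 0.213, 0.001]
force: [0.2, 0.9, -1.6]
opening: 0.0557
finger_force: 44.5
```

```bash
python3 -c "
from h import *
go((*tr(.006,0),.038),-1.571+TA)"
```

```text
dp [ -0.   -1.4 116. ] roll -0.0 yaw now -1.435 q7 -1.01
```

>>> {"name": "arm_command", "arguments": {"jaw": [1,1,1,1,1,1,1], "dp": [[0,-1,50],[0,-1,85],[0,-1,105],[0,-1,112],[0,-1,115],[0,-1,115],[0,-1,115]], "roll": [0,0,0,0,0,0,0]}}

```text
t: 15.7
position: [0.5577, -0.2871, 0.0395]
ee_rot: [3.133, 0.216, 0.002]
force: [-0.2, 0.2, -2.1]
opening: 0.0556
finger_force: 44.4
```

>>> {"name": "arm_command", "arguments": {"jaw": [-1,-1,-1,-1,-1,-1,-1,-1], "dp": [[0,0,0],[0,0,0],[0,0,0],[0,0,-50],[0,0,-100],[0,0,-130],[0,0,-130],[0,0,-130]], "roll": [0,0,0,0,0,0,0,0]}}

```text
t: 16.5
position: [0.5571, -0.287, 0.1684]
ee_rot: [3.134, 0.216, 0.001]
force: [-0.1, 0.3, -0.4]
opening: 0.0856
finger_force: 0.0
```

```bash
python3 -c "
from h import *
go((.429,-.120,.026),-1.571+.391)"
```

```text
dp [-104.1 -183.1  142.3] roll -0.253 yaw now -1.433 q7 -1.01
```

>>> {"name": "arm_command", "arguments": {"jaw": [-1,-1,-1,-1,-1,-1,-1,-1], "dp": [[-104,-183,0],[-104,-183,0],[-104,-183,0],[-104,-183,0],[-104,-183,0],[-104,-183,40],[-104,-183,70],[-104,-183,70]], "roll": [-0.12,-0.25,-0.25,-0.25,-0.25,-0.25,-0.25,-0.25]}}

```text
t: 17.3
position: [0.4274, -0.1197, 0.0951]
ee_rot: [-3.08, -0.605, 0.008]
force: [-0.4, 0.1, 0.7]
opening: 0.0855
finger_force: 0.0
```

```bash
python3 -c "
from h import *
go((.429,-.120,.026),-1.571+.391)
c=cam('wrist')
a=c['color'].copy()
t=.391
hx=np.array([np.cos(t),np.sin(t)])*.021; hy=np.array([-np.sin(t),np.cos(t)])*.028
q=[(*(np.array([.429,-.120])+s*hx+u*hy),.072) for s,u in((1,1),(1,-1),(-1,-1),(-1,1))]
p=proj(c,q); print(p.round(0))
cv2.polylines(a,[p.round().astype(int)],True,(255,0,0),1); save({'color':a},'w7.png')"
```

```text
dp [ 1.7  1.1 69.1] roll -0.003 yaw now -1.183 q7 -1.05
[[234. 218.]
 [330. 218.]
 [327. 281.]
 [238. 281.]]
```

View pics/w7.png

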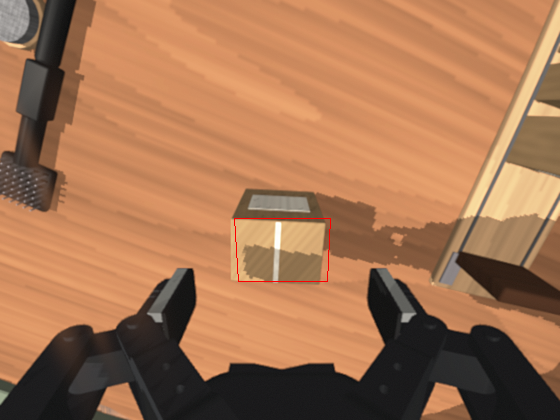

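The thick carton also matches its outline, so I grip it and carry it over.

>>> {"name": "arm_command", "arguments": {"jaw": [-1,-1,-1,0,1,1,1,1], "dp": [[1,1,45],[1,1,70],[1,1,70],[1,1,70],[1,1,70],[1,1,70],[1,1,70],[1,1,70]], "roll": [0,0,0,0,0,0,0,0]}}

```text
t: 18.15
position: [0.4309, -0.1208, 0.03]
ee_rot: [3.082, 0.605, 0.003]
force: [-1.2, 1.1, 15.8]
opening: 0.0555
finger_force: 39.5
```

>>> {"name": "arm_command", "arguments": {"jaw": [1,1,1,1,1,1,1,1], "dp": [[0,0,-50],[0,0,-100],[0,0,-125],[4,50,-125],[8,100,-125],[8,145,-125],[8,192,-125],[8,192,-125]], "roll": [0,0,0,0.12,0.25,0.25,0.25,0.25]}}

```text
t: 18.95
position: [0.5105, -0.3011, 0.1544]
ee_rot: [3.131, 0.208, 0.003]
force: [-0.3, 0.8, -2.0]
opening: 0.0557
finger_force: 44.8
```

```bash
python3 -c "
from h import *
go((*tr(-.042,0),.037),-1.571+TA)"
```

```text
dp [ -0.5  -7.  117.4] roll -0.003 yaw now -1.438 q7 -0.97
```

>>> {"name": "arm_command", "arguments": {"jaw": [1,1,1,1,1,1,1], "dp": [[0,-2,50],[0,-2,85],[0,-2,105],[0,-2,112],[0,-2,115],[0,-2,115],[0,-2,115]], "roll": [0,0,0,0,0,0,0]}}

```text
t: 19.65
position: [0.5105, -0.2936, 0.0395]
ee_rot: [3.133, 0.216, 0.002]
force: [0.0, -0.5, -0.7]
opening: 0.0554
finger_force: 44.9
```

>>> {"name": "arm_command", "arguments": {"jaw": [-1,-1,-1,-1,-1,-1,-1,-1], "dp": [[0,0,0],[0,0,0],[0,0,0],[0,0,-50],[0,0,-100],[0,0,-130],[0,0,-130],[0,0,-130]], "roll": [0,0,0,0,0,0,0,0]}}

```text
t: 20.45
position: [0.5101, -0.2933, 0.1684]
ee_rot: [3.134, 0.216, 0.001]
force: [0.2, -0.5, -1.3]
opening: 0.0856
finger_force: 0.0
```

```bash
python3 -c "
from h import *
go((*tr(-.130,0),.17),-1.571+TA); go((*tr(-.130,0),.037),-1.571+TA)"
```

```text
dp [-88.9   1.1  -1.6] roll 0.002 yaw now -1.433 q7 -0.98
dp [-88.9   1.1 131.4] roll 0.002 yaw now -1.433 q7 -0.98
```

>>> {"name": "arm_command", "arguments": {"jaw": [-1,1,1,1,1,1,1,1], "dp": [[-50,1,0],[-94,1,0],[-94,1,0],[-94,1,40],[-94,1,80],[-94,1,120],[-94,1,128],[-94,1,128]], "roll": [0,0,0,0,0,0,0,0]}}

```text
t: 21.25
position: [0.4165, -0.3067, 0.0393]
ee_rot: [-3.132, -0.216, 0.003]
force: [0.0, 0.4, -0.1]
opening: -0.0002
finger_force: 0.0
```

>>> {"name": "arm_command", "arguments": {"jaw": [1,1,1,1,1,1,1,1], "dp": [[5,0,0],[12,0,0],[20,0,0],[28,0,0],[36,0,0],[44,0,0],[50,0,0],[50,0,0]], "roll": [0,0,0,0,0,0,0,0]}}

```text
t: 22.05
position: [0.4675, -0.3, 0.0401]
ee_rot: [-3.134, -0.217, -0.001]
force: [-0.5, 0.3, -0.3]
opening: -0.0001
finger_force: 0.0
```

```bash
python3 -c "
from h import *
s=monitor.state();print(totray(s['position']),s['force'])
c=cam('scene'); save(c,'s8.png',(170,210,310,350),4);np.savez('s8.npz',**c)"
```

```text
[-0.08421492  0.00041721] [-0.5231917   0.30409796 -0.32807096]
```

View pics/s8.png

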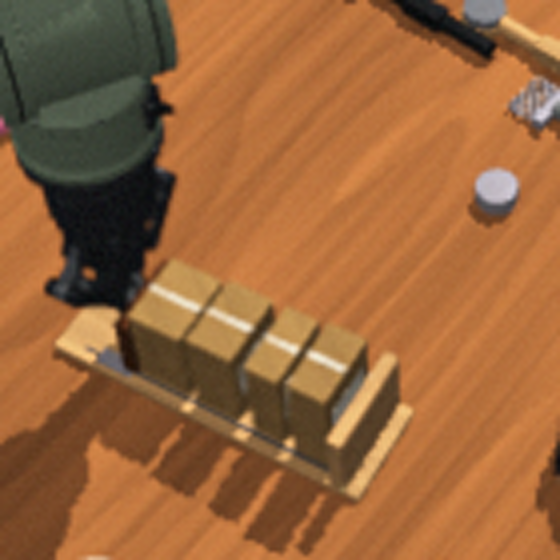

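The row stands upright and even with small gaps, and the stop is at the thick carton. I push on slowly.

>>> {"name": "arm_command", "arguments": {"jaw": [1,1,1,1,1,1,1,1], "dp": [[4,0,0],[8,0,0],[12,0,0],[16,0,0],[20,0,0],[24,0,0],[27,0,0],[27,0,0]], "roll": [0,0,0,0,0,0,0,0]}}

```text
t: 22.9
position: [0.4938, -0.2966, 0.0401]
ee_rot: [3.134, 0.217, 0.001]
force: [-1.2, -0.3, -1.2]
opening: -0.0003
finger_force: 0.6
```

>>> {"name": "arm_command", "arguments": {"jaw": [1,1,1,1], "dp": [[1,0,0],[2,0,0],[3,0,0],[3,0,0]], "roll": [0,0,0,0]}}

```text
t: 23.3
position: [0.496, -0.2963, 0.0401]
ee_rot: [-3.134, -0.216, 0.001]
force: [-5.9, -1.7, 0.4]
opening: 0.0
finger_force: 2.7
```

```bash
python3 -c "
from h import *
s=monitor.state();print(totray(s['position']),s['force'])"
```

```text
[-0.05550913  0.00023501] [-5.94360965 -1.66571996  0.42602013]
```

>>> {"name": "arm_command", "arguments": {"jaw": [1,1,1,1], "dp": [[1,0,0],[2,0,0],[3,0,0],[3,0,0]], "roll": [0,0,0,0]}}

```text
t: 23.7
position: [0.4978, -0.2961, 0.0401]
ee_rot: [-3.134, -0.215, 0.005]
force: [-13.8, -1.0, 5.0]
opening: -0.0
finger_force: 6.4
```

>>> {"name": "arm_command", "arguments": {"jaw": [1,1,1], "dp": [[1,0,0],[2,0,0],[2,0,0]], "roll": [0,0,0]}}

```text
t: 24.0
position: [0.4978, -0.296, 0.0401]
ee_rot: [-3.133, -0.214, 0.011]
force: [-25.5, -1.5, 15.0]
opening: 0.0001
finger_force: 12.6
```

```bash
python3 -c "
from h import *
s=monitor.state();print(totray(s['position']),s['force'])"
```

```text
[-0.05367007  0.00023871] [-25.51979598  -1.54295191  14.96387007]
```

The row is packed, since the force rises sharply with no further motion. I back off and go to look at the tools and the rack.

>>> {"name": "arm_command", "arguments": {"jaw": [1,1,1,1,1,1,1,1], "dp": [[-15,0,0],[-25,0,0],[-25,0,-50],[-25,0,-100],[-25,0,-150],[-25,0,-200],[-25,0,-250],[-25,0,-300]], "roll": [0,0,0,0,0,0,0,0]}}

```text
t: 24.8
position: [0.4764, -0.2987, 0.3428]
ee_rot: [3.134, 0.217, 0.002]
force: [-0.2, -0.9, -0.8]
opening: 0.0001
finger_force: 0.0
```

```bash
python3 -c "
from h import *
go((.50,.17,.38),-1.571)"
```

```text
dp [  88.  -460.9  -37.3] roll 0.138 yaw now -1.433 q7 -0.93
```

>>> {"name": "arm_command", "arguments": {"jaw": [-1,-1,-1,-1,-1,-1,-1,-1], "dp": [[88,-461,-37],[88,-461,-37],[88,-461,-37],[88,-461,-37],[88,-461,-37],[88,-461,-37],[88,-461,-37],[88,-461,-37]], "roll": [0.14,0.14,0.14,0.14,0.14,0.14,0.14,0.14]}}

```text
t: 25.6
position: [0.4966, 0.1016, 0.3721]
ee_rot: [-3.141, 0.003, -0.002]
force: [1.2, -0.1, -0.0]
opening: 0.085
finger_force: 0.0
```

>>> {"name": "arm_command", "arguments": {"jaw": [-1,-1,-1,-1,-1], "dp": [[9,-84,0],[9,-84,0],[9,-84,0],[9,-84,0],[9,-84,0]], "roll": [0,0,0,0,0]}}

```text
t: 26.1
position: [0.5061, 0.1823, 0.3718]
ee_rot: [3.142, -0.005, 0.001]
force: [-0.3, -0.1, 0.7]
opening: 0.0855
finger_force: 0.0
```

```bash
python3 -c "
from h import *
print(monitor.state()['position'])
c=cam('wrist'); np.savez('w9.npz',**c)
a=c['color'].copy(); 
save({'color':a},'w9.png',(80,0,480,300),2)"
```

```text
[0.50607584 0.18234832 0.37182556]
```

View pics/w9.png

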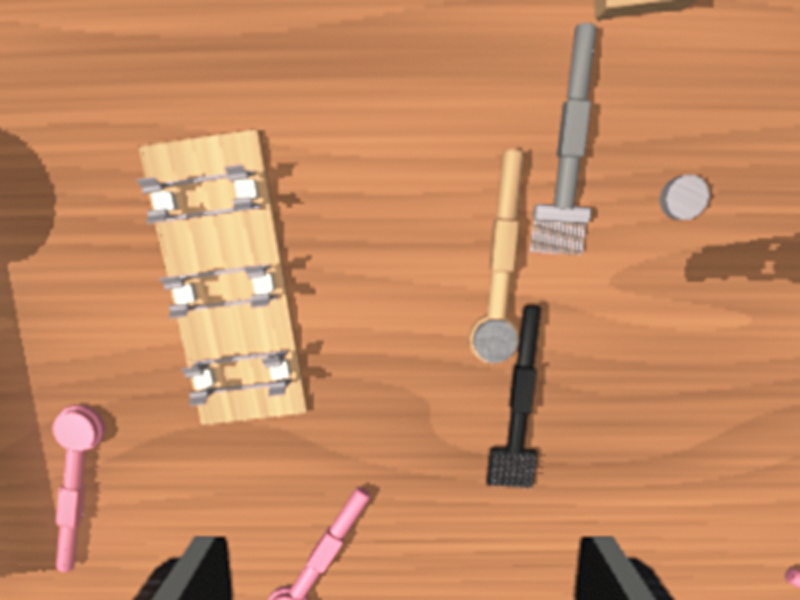

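The rack's corners are at (140,146), (262,130), (308,410) and (200,424). The grips are comb (574,129), bristle (505,246) and slicker (523,391). The pale wooden brush at (505,246) is the real bristle, not the pink ones at (75,490) and (330,545).

```bash
python3 - <<'E'
from h import *
c=np.load('w9.npz')
o=lambda v,z:w(c,np.array(v,float)/2+[80,0],z)
q=o([(140,146),(262,130),(308,410),(200,424)],.008); e=np.roll(q,-1,0)-q
print(q.round(4)[:,:2],np.linalg.norm(e,axis=1).round(4),np.degrees(np.arctan2(e[:,1],e[:,0])).round(1))
C=q.mean(0);print('centre',C.round(4))
jaws=o([(162,202),(245,189),(183,295),(263,284),(203,379),(279,371)],.012);print('jaw bases',jaws[:,:2].round(4), 'pair mids',((jaws[::2]+jaws[1::2])/2).round(4)[:,:2])
for n,t,g,h in(('comb',(587,27),(574,129),(567,195)),('bristle',(514,152),(505,246),(494,340)),('slick',(531,307),(523,391),(513,467))):
  t,g,h=o([t],.014)[0],o([g],.018)[0],o([h],.014)[0]; d=t-h
  print(n,g.round(4),'angle of tail dir',np.arctan2(d[1],d[0]).round(3),np.linalg.norm(t-g).round(3),np.linalg.norm(h-g).round(3))
E
```

```text
[[0.6469 0.3871]
 [0.657  0.2907]
 [0.4311 0.2662]
 [0.4183 0.3633]] [0.0969 0.2272 0.0979 0.2298] [ -84.  -173.8   97.5    5.9]
centre [0.5383 0.3268 0.008 ]
jaw bases [[0.605  0.373 ]
 [0.6139 0.3061]
 [0.5321 0.3641]
 [0.5405 0.297 ]
 [0.4605 0.3548]
 [0.4673 0.2886]] pair mids [[0.6095 0.3395]
 [0.5363 0.3306]
 [0.4639 0.3217]]
comb [0.6559 0.053  0.018 ] angle of tail dir -0.055 0.07 0.047
bristle [0.5701 0.1013 0.018 ] angle of tail dir -0.064 0.07 0.076
slick [0.4507 0.0801 0.018 ] angle of tail dir -0.05 0.071 0.072
```

>>> {"name": "arm_command", "arguments": {"jaw": [-1,-1,-1,-1,-1,-1,-1], "dp": [[-50,-148,70],[-50,-148,70],[-50,-148,70],[-50,-148,70],[-50,-148,70],[-50,-148,70],[-50,-148,70]], "roll": [0,0,0,0,0,0,0]}}

```text
t: 26.85
position: [0.4571, 0.33, 0.3023]
ee_rot: [-3.141, 0.007, -0.002]
force: [0.1, -0.0, 0.7]
opening: 0.0854
finger_force: 0.0
```

```bash
python3 - <<'E'
from h import *
c=cam('wrist'); np.savez('w10.npz',**c)
hsv=cv2.cvtColor(c['color'],cv2.COLOR_RGB2HSV)
P=proj(c,[(.53,.40,.008),(.57,.328,.008),(.64,.33,.008),(.7,.33,0)]).round().astype(int)
for p in P[1:]: print(p,hsv[p[1],p[0]])
m=((hsv[...,0]>=14)&(hsv[...,0]<=24)&(hsv[...,2]>150)&(hsv[...,1]>60)&(hsv[...,1]<150)).astype(np.uint8)*255
m=cv2.morphologyEx(m,cv2.MORPH_CLOSE,np.ones((15,15)));m=cv2.morphologyEx(m,cv2.MORPH_OPEN,np.ones((9,9)))
cs=[k for k in cv2.findContours(m,0,2)[0] if cv2.contourArea(k)>3000]
for k in cs:
  W=w(c,k[:,0],.008)[:,:2]; r=cv2.minAreaRect((W*1000).astype(np.float32)); print(cv2.contourArea(k),np.round(r[0],1),np.round(r[1],1),round(r[2],2))
wm=((hsv[...,1]<30)&(hsv[...,2]>225)).astype(np.uint8)
n,l,st,ce=cv2.connectedComponentsWithStats(wm)
for i in range(1,n):
  if st[i,4]>25: print(st[i,4],ce[i].round(1),w(c,[ce[i]],.015)[0].round(4))
E
```

```text
[283  87] [ 19  96 246]
[281  30] [ 21  85 251]
[281 -21] [120  10  26]
3589.5 [338.9 755.1] [ 78.  276.3] 72.51
4129.5 [385.5 638.6] [ 46.5 269.7] 88.91
11955.5 [538.2 329. ] [231.9  97. ] 6.5
108 [300.7  49.3] [0.6157 0.3049 0.015 ]
106 [249.7  56.2] [0.6079 0.3708 0.015 ]
111 [306.4 108.9] [0.5422 0.296  0.015 ]
107 [258.  115.1] [0.5343 0.362  0.015 ]
85 [311.4 162.9] [0.4687 0.2874 0.015 ]
80 [265.2 168.3] [0.4611 0.3535 0.015 ]
```

Rack fit: centre (0.538, 0.329), 232 x 97 mm as specified, turned 6.5°. The comb goes first, so that the bristle's grip is clear.

```bash
python3 -c "
from h import *
go((.656,.053,.10),-1.626)"
```

```text
dp [199.9 276.4 202.4] roll 0.051 yaw now -1.575 q7 -2.25
```

>>> {"name": "arm_command", "arguments": {"jaw": [-1,-1,-1,-1,-1,-1,-1,-1], "dp": [[200,276,20],[200,276,40],[200,276,60],[200,276,80],[200,276,100],[200,276,130],[200,276,150],[200,276,150]], "roll": [0.05,0.05,0.05,0.05,0.05,0.05,0.05,0.05]}}

```text
t: 27.7
position: [0.6562, 0.0512, 0.1499]
ee_rot: [3.14, -0.087, -0.001]
force: [0.0, 1.2, -0.2]
opening: 0.0853
finger_force: 0.0
```

>>> {"name": "arm_command", "arguments": {"jaw": [-0.2,-0.2,-0.2], "dp": [[0,0,0],[0,0,0],[0,0,0]], "roll": [0,0,0]}}

```text
t: 28.0
position: [0.6559, 0.0553, 0.1528]
ee_rot: [-3.14, 0.082, -0.002]
force: [-0.4, -0.1, 0.2]
opening: 0.0513
finger_force: 0.0
```

```bash
cat >> h.py <<'E'
def toolfind(c,lo,hi,p0,rad=.06):
    "axis line of grip region: pixels in hsv range near p0; prints extents of grip in world at z=.014"
    hsv=cv2.cvtColor(c['color'],cv2.COLOR_RGB2HSV)
    m=cv2.inRange(hsv,np.array(lo),np.array(hi))
    v,u=np.nonzero(m); W=w(c,np.c_[u,v],.016)[:,:2]
    W=W[np.linalg.norm(W-p0,axis=1)<rad]
    mu=W.mean(0); ang=np.linalg.svd(W-mu,full_matrices=False)[2][0]; ang*=np.sign(ang[0])
    t=(W-mu)@ang; n=(W-mu)@[-ang[1],ang[0]]
    print('N',len(W),'mean',mu.round(4),'angle',np.arctan2(ang[1],ang[0]).round(3))
    for a in np.arange(-.06,.061,.008):
        k=abs(t-a)<.004
        if k.sum()>5: print((mu+a*ang).round(3),'width mm',round(np.ptp(n[k])*1000,1),'mid',round((n[k].max()+n[k].min())*500,1))
E
python3 -c "
from h import *
c=cam('wrist'); np.savez('w11.npz',**c)
hsv=cv2.cvtColor(c['color'],cv2.COLOR_RGB2HSV)
for P in((.656,.053,.018),(.71,.05,.014),(.656,.08,0),(.656,.035,0)):
  p=proj(c,P)[0].round().astype(int); print(p,hsv[p[1],p[0]])
toolfind(c,(0,0,60),(180,60,200),(.656,.053))
go((.656,.053,.006),-1.626)"
```

```text
[284 201] [ 15  15 173]
[285 143] [ 19  16 180]
[257 197] [ 12 137 220]
[302 195] [ 12 137 147]
N 2023 mean [0.6579 0.0517] angle -0.06
[0.598 0.055] width mm 41.9 mid 0.2
[0.606 0.055] width mm 41.9 mid 0.2
[0.614 0.054] width mm 14.1 mid -0.2
[0.622 0.054] width mm 14.1 mid -0.1
[0.63  0.053] width mm 14.0 mid -0.0
[0.638 0.053] width mm 16.7 mid -0.4
[0.646 0.052] width mm 16.6 mid -0.3
[0.654 0.052] width mm 16.5 mid -0.2
[0.662 0.051] width mm 16.4 mid -0.1
[0.67  0.051] width mm 16.2 mid -0.0
[0.678 0.051] width mm 16.1 mid 0.1
[0.686 0.05 ] width mm 14.1 mid 0.2
[0.694 0.05 ] width mm 14.0 mid 0.3
[0.702 0.049] width mm 14.7 mid -0.0
[0.71  0.049] width mm 14.6 mid 0.0
[0.718 0.048] width mm 13.6 mid -0.3
dp [  0.    2.6 146.9] roll 0.004 yaw now -1.622 q7 -1.77
```

>>> {"name": "arm_command", "arguments": {"jaw": [-0.2,-0.2,-0.2,-0.2,-0.2,-0.2], "dp": [[1,3.5,50],[1,3.5,100],[1,3.5,135],[1,3.5,145],[1,3.5,145],[1,3.5,145]], "roll": [0,0,0,0,0,0]}}

```text
t: 28.65
position: [0.6576, 0.0517, 0.0089]
ee_rot: [-3.14, 0.082, -0.004]
force: [1.0, -0.4, 0.4]
opening: 0.0513
finger_force: 0.0
```

>>> {"name": "arm_command", "arguments": {"jaw": [0.3,1,1,1,1,1], "dp": [[0,0,0],[0,0,0],[0,0,0],[0,0,0],[0,0,0],[0,0,0]], "roll": [0,0,0,0,0,0], "newtons": 80}}

```text
t: 29.25
position: [0.6571, 0.0515, 0.0082]
ee_rot: [-3.14, 0.082, -0.003]
force: [-3.2, 1.0, 14.1]
opening: 0.0155
finger_force: 78.9
```

>>> {"name": "arm_command", "arguments": {"jaw": [1,1,1,1,1], "dp": [[0,0,-20],[0,0,-60],[0,0,-100],[0,0,-120],[0,0,-120]], "roll": [0,0,0,0,0]}}

```text
t: 29.75
position: [0.6578, 0.0514, 0.1302]
ee_rot: [-3.14, 0.082, -0.008]
force: [-0.9, 0.4, -1.3]
opening: 0.0154
finger_force: 78.8
```

```bash
python3 -c "
from h import *
go((.6097,.3372,.12),.1134-3.14159)"
```

```text
dp [ -63.  -282.8   10.1] roll 1.405 yaw now -1.623 q7 -1.76
```

>>> {"name": "arm_command", "arguments": {"jaw": [1,1,1,1,1,1,1,1], "dp": [[-8,-36,0],[-16,-72,0],[-24,-108,0],[-32,-144,0],[-40,-180,0],[-48,-216,0],[-56,-250,0],[-63,-283,0]], "roll": [-0.14,-0.28,-0.42,-0.56,-0.7,-0.84,-0.98,-1.12]}}

```text
t: 30.55
position: [0.6076, 0.3387, 0.1261]
ee_rot: [-2.699, -1.607, 0.001]
force: [0.2, 0.4, -1.1]
opening: 0.0152
finger_force: 78.8
```

>>> {"name": "arm_command", "arguments": {"jaw": [1,1,1,1,1,1,1], "dp": [[0,0,0],[0,0,0],[0,0,0],[0,0,0],[0,0,0],[0,0,0],[0,0,0]], "roll": [-0.14,-0.28,-0.42,-0.56,-0.616,-0.616,-0.616]}}

```text
t: 31.25
position: [0.6081, 0.3372, 0.1262]
ee_rot: [-2.095, -2.341, 0.001]
force: [0.1, 0.3, -1.5]
opening: 0.0153
finger_force: 78.8
```

```bash
python3 -c "
from h import *
print(monitor.state()['position'],monitor.state()['opening'])
go((.6097,.3372,.0395),.1134)
c=cam('wrist'); save(c,'w12.png',(120,0,450,360),1.6); np.savez('w12.npz',**c)
print(proj(c,[(.6097,.3372,.028)]).round())"
```

```text
[0.60812974 0.33721683 0.12624803] 0.01525255677281235
dp [-0.2  1.6 86.7] roll -0.002 yaw now 0.111 q7 -0.7
[[282. 212.]]
```

View pics/w12.png

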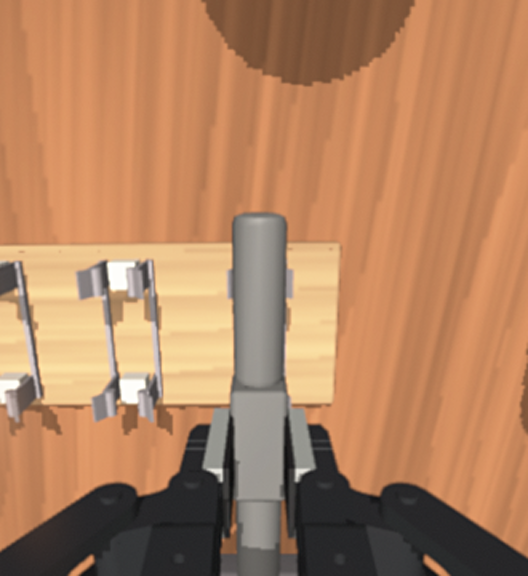

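The comb hangs level and lines up with the last clip: jaw tips show equally on both sides at (231,283) and (290,283), and the grip is at (258,440). I lower it and press it in.

>>> {"name": "arm_command", "arguments": {"jaw": [1,1,1,1,1,1], "dp": [[0,1.5,40],[0,1.5,70],[0,1.5,82],[0,1.5,86],[0,1.5,88],[0,1.5,88]], "roll": [0,0,0,0,0,0]}}

```text
t: 31.9
position: [0.61, 0.3378, 0.0397]
ee_rot: [2.093, 2.343, 0.002]
force: [-4.1, -0.7, -0.6]
opening: 0.0153
finger_force: 78.9
```

>>> {"name": "arm_command", "arguments": {"jaw": [1,1,1,1,1,1,1], "dp": [[0,0,2],[0,0,4],[0,0,6],[0,0,8],[0,0,10],[0,0,12],[0,0,12]], "roll": [0,0,0,0,0,0,0]}}

```text
t: 32.6
position: [0.6097, 0.3375, 0.0271]
ee_rot: [-2.093, -2.343, 0.0]
force: [-5.7, -1.3, 9.0]
opening: 0.0155
finger_force: 80.1
```

>>> {"name": "arm_command", "arguments": {"jaw": [1,1,1,1], "dp": [[0,0,1],[0,0,2],[0,0,2],[0,0,2]], "roll": [0,0,0,0]}}

```text
t: 33.0
position: [0.6099, 0.3376, 0.0269]
ee_rot: [2.093, 2.343, 0.001]
force: [-15.5, -8.4, 35.1]
opening: 0.015
finger_force: 83.3
```

>>> {"name": "arm_command", "arguments": {"jaw": [1,0.3,0.3,0.3,0.3,0.3,0.3,0.3], "dp": [[0,0,-2],[0,0,-2],[0,0,-2],[0,0,-2],[0,0,-30],[0,0,-80],[0,0,-130],[0,0,-180]], "roll": [0,0,0,0,0,0,0,0]}}

```text
t: 33.8
position: [0.6097, 0.3372, 0.2067]
ee_rot: [-2.092, -2.343, -0.0]
force: [0.1, 0.2, 0.9]
opening: 0.0299
finger_force: 0.0
```

```bash
python3 -c "
from h import *
go((.451,.080,.15),-1.621)
c=cam('wrist'); np.savez('w13.npz',**c)
toolfind(c,(0,0,60),(180,60,200),(.61,.3372))
s=monitor.state();print(s['position'])"
```

```text
dp [-237.7 -186.7   56.6] roll -1.408 yaw now 0.113 q7 -0.66
N 2082 mean [0.6088 0.3384] angle -1.451
[0.602 0.398] width mm 15.1 mid 0.7
[0.603 0.39 ] width mm 15.2 mid 0.7
[0.604 0.382] width mm 15.3 mid 0.6
[0.605 0.374] width mm 33.0 mid 0.5
[0.605 0.366] width mm 33.2 mid 0.5
[0.606 0.358] width mm 33.3 mid 0.4
[0.607 0.35 ] width mm 72.0 mid -21.1
[0.608 0.342] width mm 73.4 mid -21.7
[0.609 0.334] width mm 70.7 mid -22.6
[0.61  0.326] width mm 67.4 mid -24.4
[0.611 0.319] width mm 22.0 mid 3.0
[0.612 0.311] width mm 26.8 mid 0.6
[0.613 0.303] width mm 31.7 mid 0.5
[0.614 0.295] width mm 34.2 mid 0.5
[0.615 0.287] width mm 34.4 mid 0.4
[0.616 0.279] width mm 15.5 mid 0.4
[0.61156606 0.33869746 0.21531679]
```

The comb is home and its rods lie on the clip line. Next is the slicker.

>>> {"name": "arm_command", "arguments": {"jaw": [-0.2,-0.2,-0.2,-0.2,-0.2,-0.2,-0.2,-0.2], "dp": [[-30,-24,0],[-60,-47,0],[-90,-70,0],[-120,-94,0],[-150,-117,0],[-180,-140,0],[-210,-164,20],[-238,-187,50]], "roll": [-0.14,-0.28,-0.42,-0.56,-0.7,-0.84,-0.98,-1.12]}}

```text
t: 34.65
position: [0.4505, 0.0787, 0.155]
ee_rot: [0.52, 3.096, 0.003]
force: [2.0, -0.9, -1.7]
opening: 0.0511
finger_force: 0.0
```

>>> {"name": "arm_command", "arguments": {"jaw": [-0.2,-0.2,-0.2,-0.2,-0.2], "dp": [[0,0,0],[0,0,0],[0,0,0],[0,0,0],[0,0,0]], "roll": [-0.14,-0.29,-0.29,-0.29,-0.29]}}

```text
t: 35.15
position: [0.4509, 0.08, 0.1547]
ee_rot: [0.08, 3.14, 0.0]
force: [-0.2, -0.3, 0.1]
opening: 0.0509
finger_force: 0.0
```

```bash
python3 -c "
from h import *
c=cam('wrist'); np.savez('w14.npz',**c)
hsv=cv2.cvtColor(c['color'],cv2.COLOR_RGB2HSV)
p=proj(c,(.451,.08,.018))[0].round().astype(int); print(p,hsv[p[1],p[0]])
toolfind(c,(0,0,0),(180,255,65),(.451,.08),.065)
go((.451,.080,.008),-1.621)"
```

```text
[281 198] [ 0  0 44]
N 2011 mean [0.445 0.08 ] angle -0.056
[0.385 0.083] width mm 33.5 mid 2.3
[0.393 0.083] width mm 39.9 mid 0.1
[0.401 0.082] width mm 12.9 mid 0.2
[0.409 0.082] width mm 13.0 mid 0.2
[0.417 0.082] width mm 13.1 mid 0.2
[0.425 0.081] width mm 13.2 mid 0.3
[0.433 0.081] width mm 15.2 mid 0.3
[0.441 0.08 ] width mm 15.4 mid 0.3
[0.449 0.08 ] width mm 16.5 mid -0.1
[0.457 0.079] width mm 16.5 mid -0.1
[0.465 0.079] width mm 14.8 mid -0.0
[0.473 0.078] width mm 14.8 mid -0.0
[0.481 0.078] width mm 13.0 mid 0.1
[0.489 0.078] width mm 13.1 mid 0.1
[0.497 0.077] width mm 13.3 mid 0.1
[0.505 0.077] width mm 13.3 mid 0.1
dp [-1.000e-01 -0.000e+00  1.467e+02] roll -0.0 yaw now 1.52 q7 0.42
```

>>> {"name": "arm_command", "arguments": {"jaw": [-0.2,-0.2,-0.2,-0.2,-0.2,-0.2], "dp": [[-2,0,50],[-2,0,100],[-2,0,135],[-2,0,147],[-2,0,147],[-2,0,147]], "roll": [0,0,0,0,0,0]}}

```text
t: 35.8
position: [0.453, 0.08, 0.0082]
ee_rot: [0.076, 3.14, 0.0]
force: [-0.2, -0.2, -0.1]
opening: 0.0513
finger_force: 0.0
```

>>> {"name": "arm_command", "arguments": {"jaw": [0.3,1,1,1,1,1], "dp": [[0,0,0],[0,0,0],[0,0,0],[0,0,0],[0,0,0],[0,0,0]], "roll": [0,0,0,0,0,0]}}

```text
t: 36.4
position: [0.4532, 0.0797, 0.0086]
ee_rot: [0.076, 3.139, 0.0]
force: [-2.2, -1.6, 18.0]
opening: 0.0154
finger_force: 78.2
```

>>> {"name": "arm_command", "arguments": {"jaw": [1,1,1,1,1], "dp": [[0,0,-20],[0,0,-60],[0,0,-100],[0,0,-120],[0,0,-120]], "roll": [0,0,0,0,0]}}

```text
t: 36.9
position: [0.4537, 0.0797, 0.1301]
ee_rot: [0.077, 3.137, 0.001]
force: [0.1, -0.7, -1.6]
opening: 0.0155
finger_force: 79.3
```

```bash
python3 -c "
from h import *
go((.4667,.3208,.127),.1134)"
```

```text
dp [ -1.2 241.5   3.4] roll 1.409 yaw now 1.522 q7 0.39
```

>>> {"name": "arm_command", "arguments": {"jaw": [1,1,1,1,1,1,1,1], "dp": [[0,30,0],[0,60,0],[-1,90,0],[-1,120,0],[-1,150,0],[-1,180,0],[-1,210,0],[-1,241,0]], "roll": [0.14,0.28,0.42,0.56,0.7,0.84,0.98,1.12]}}

```text
t: 37.7
position: [0.4652, 0.3214, 0.1271]
ee_rot: [1.74, 2.616, -0.001]
force: [-0.0, -1.3, -1.2]
opening: 0.0156
finger_force: 79.3
```

>>> {"name": "arm_command", "arguments": {"jaw": [1,1,1,1,1,1], "dp": [[0,0,0],[0,0,0],[0,0,0],[0,0,0],[0,0,0],[0,0,0]], "roll": [0.14,0.289,0.289,0.289,0.289,0.289]}}

```text
t: 38.3
position: [0.4654, 0.3202, 0.1276]
ee_rot: [-2.089, -2.346, 0.0]
force: [0.1, -0.3, -0.8]
opening: 0.0153
finger_force: 79.3
```

```bash
python3 -c "
from h import *
print(monitor.state()['position'],monitor.state()['opening'])
go((.4667,.3208,.0395),.1134)
c=cam('wrist'); np.savez('w15.npz',**c)
s=monitor.state()
# held tool axis at its height
T=s['position'][2]
hsv=cv2.cvtColor(c['color'],cv2.COLOR_RGB2HSV)
m=cv2.inRange(hsv,(0,0,0),(180,255,65)); v,u=np.nonzero(m); W=w(c,np.c_[u,v],T+.006)[:,:2]
M=R.from_rotvec(s['ee_rot']).as_matrix(); L=(W-s['position'][:2])@M[:2,:2]
for a in np.arange(-.03,.14,.01):
  k=(abs(L[:,0]-a)<.004)&(abs(L[:,1])<.03)
  if k.sum()>5: print(round(a,3),L[k,1].min().round(4),L[k,1].max().round(4))
"
```

```text
[0.46543838 0.320209   0.12756052] 0.015267553109138524
dp [ 0.4  1.3 88.1] roll 0.002 yaw now 0.116 q7 -0.89
-0.03 -0.03 0.03
-0.02 -0.0299 0.03
-0.01 -0.0272 0.0295
0.0 -0.0224 0.0248
0.01 -0.0179 0.0202
0.02 -0.007 0.0094
0.03 -0.0064 0.0087
0.04 -0.0058 0.0085
0.05 -0.0061 0.0087
0.06 -0.018 0.021
0.07 -0.0187 0.0213
0.08 -0.0186 0.0213
0.09 -0.0185 0.0215
0.1 -0.0163 0.0154
```

>>> {"name": "arm_command", "arguments": {"jaw": [1,1,1,1,1,1], "dp": [[0,1,40],[0,1,70],[0,1,82],[0,1,86],[0,1,88],[0,1,88]], "roll": [0,0,0,0,0,0]}}

```text
t: 38.95
position: [0.4665, 0.3208, 0.0406]
ee_rot: [2.091, 2.344, 0.001]
force: [-2.0, -1.7, 0.5]
opening: 0.0156
finger_force: 79.4
```

>>> {"name": "arm_command", "arguments": {"jaw": [1,1,1,1,1,1,1,1], "dp": [[0,0,2],[0,0,4],[0,0,6],[0,0,8],[0,0,10],[0,0,12],[0,0,14],[0,0,14]], "roll": [0,0,0,0,0,0,0,0]}}

```text
t: 39.75
position: [0.4665, 0.3207, 0.0273]
ee_rot: [2.091, 2.344, 0.002]
force: [-9.6, -5.0, 38.1]
opening: 0.0152
finger_force: 84.2
```

Seated at z=0.0273 with the force rising. I release it and check, then go to the bristle.

>>> {"name": "arm_command", "arguments": {"jaw": [1,0.3,0.3,0.3,0.3,0.3,0.3,0.3], "dp": [[0,0,-2],[0,0,-2],[0,0,-2],[0,0,-2],[0,0,-30],[0,0,-80],[0,0,-130],[0,0,-180]], "roll": [0,0,0,0,0,0,0,0]}}

```text
t: 40.55
position: [0.4661, 0.3204, 0.2076]
ee_rot: [-2.091, -2.344, 0.0]
force: [1.6, -0.2, -0.0]
opening: 0.0297
finger_force: 0.0
```

>>> {"name": "arm_command", "arguments": {"jaw": [0.3], "dp": [[0,0,0]], "roll": [0]}}

```text
t: 40.65
position: [0.4679, 0.3219, 0.2113]
ee_rot: [2.091, 2.343, 0.013]
force: [-0.3, 0.1, -2.4]
opening: 0.0299
finger_force: 0.0
```

```bash
python3 -c "
from h import *
go((.570,.1013,.15),-1.635)
c=cam('wrist'); np.savez('w16.npz',**c)
toolfind(c,(0,0,0),(180,255,65),(.4667,.3208))"
```

```text
dp [-231.    76.    60.8] roll -1.393 yaw now 0.113 q7 -0.84
N 1266 mean [0.4661 0.3245] angle -1.453
[0.46  0.376] width mm 15.4 mid 0.5
[0.461 0.368] width mm 14.3 mid -0.1
[0.462 0.36 ] width mm 13.3 mid 0.4
[0.463 0.352] width mm 10.1 mid -0.3
[0.464 0.344] width mm 13.5 mid 0.2
[0.465 0.336] width mm 15.9 mid 0.2
[0.466 0.328] width mm 16.0 mid 0.1
[0.467 0.321] width mm 15.0 mid -0.5
[0.467 0.313] width mm 15.1 mid -0.6
[0.468 0.305] width mm 16.3 mid -0.0
[0.469 0.297] width mm 14.1 mid -0.1
[0.47  0.289] width mm 13.0 mid 0.4
[0.471 0.281] width mm 9.6 mid -0.2
[0.472 0.273] width mm 14.4 mid -0.3
[0.473 0.265] width mm 13.3 mid 0.3
```

>>> {"name": "arm_command", "arguments": {"jaw": [-0.2,-0.2,-0.2,-0.2,-0.2,-0.2,-0.2,-0.2], "dp": [[-29,10,0],[-58,19,0],[-87,29,0],[-116,38,0],[-145,48,0],[-174,57,0],[-203,67,20],[-231,76,55]], "roll": [-0.14,-0.28,-0.42,-0.56,-0.7,-0.84,-0.98,-1.12]}}

```text
t: 41.5
position: [0.5692, 0.0986, 0.1504]
ee_rot: [0.518, 3.097, 0.002]
force: [1.7, 0.6, -1.1]
opening: 0.0516
finger_force: 0.0
```

>>> {"name": "arm_command", "arguments": {"jaw": [-0.2,-0.2,-0.2,-0.2,-0.2], "dp": [[0,0,0],[0,0,0],[0,0,0],[0,0,0],[0,0,0]], "roll": [-0.14,-0.273,-0.273,-0.273,-0.273]}}

```text
t: 42.0
position: [0.568, 0.0999, 0.1505]
ee_rot: [-0.105, -3.14, 0.0]
force: [-0.0, -0.4, -0.3]
opening: 0.0514
finger_force: 0.0
```

```bash
python3 -c "
from h import *
c=cam('wrist'); np.savez('w17.npz',**c)
hsv=cv2.cvtColor(c['color'],cv2.COLOR_RGB2HSV)
for P in((.57,.1013,.018),(.57,.13,0),(.57,.07,0)):
  p=proj(c,P)[0].round().astype(int); print(p,hsv[p[1],p[0]])
toolfind(c,(15,60,100),(26,170,255),(.57,.1013),.065)
go((.570,.1013,.008),-1.635)"
```

```text
[283 201] [ 18  97 245]
[311 195] [ 12 138 207]
[252 198] [ 12 137 212]
N 2011 mean [0.5684 0.1022] angle -0.079
[0.509 0.107] width mm 28.6 mid -0.5
[0.517 0.106] width mm 14.6 mid -0.3
[0.524 0.106] width mm 14.7 mid -0.2
[0.532 0.105] width mm 14.7 mid -0.1
[0.54  0.104] width mm 14.0 mid -0.4
[0.548 0.104] width mm 15.0 mid -0.7
[0.556 0.103] width mm 17.0 mid 0.3
[0.564 0.103] width mm 16.3 mid 0.0
[0.572 0.102] width mm 17.4 mid -0.3
[0.58  0.101] width mm 16.6 mid 0.3
[0.588 0.101] width mm 16.6 mid 0.3
[0.596 0.1  ] width mm 13.9 mid 0.0
[0.604 0.099] width mm 14.0 mid 0.1
[0.612 0.099] width mm 14.1 mid 0.2
[0.62  0.098] width mm 13.2 mid -0.1
[0.628 0.097] width mm 13.3 mid -0.0
dp [ -1.8   1.5 142.6] roll -0.002 yaw now 1.505 q7 0.64
```

>>> {"name": "arm_command", "arguments": {"jaw": [-0.2,-0.2,-0.2,-0.2,-0.2,-0.2], "dp": [[-2.5,2,50],[-2.5,2,100],[-2.5,2,132],[-2.5,2,142],[-2.5,2,142],[-2.5,2,142]], "roll": [0.01,0.01,0.01,0.01,0.01,0.01]}}

```text
t: 42.65
position: [0.5715, 0.1019, 0.0103]
ee_rot: [0.117, 3.138, 0.001]
force: [-0.2, 0.4, 0.6]
opening: 0.0514
finger_force: 0.0
```

>>> {"name": "arm_command", "arguments": {"jaw": [0.3,1,1,1,1,1], "dp": [[0,0,0],[0,0,0],[0,0,0],[0,0,0],[0,0,0],[0,0,0]], "roll": [0,0,0,0,0,0]}}

```text
t: 43.25
position: [0.5713, 0.1016, 0.0099]
ee_rot: [0.116, 3.138, 0.0]
force: [-2.8, -1.3, 15.6]
opening: 0.0155
finger_force: 78.5
```

>>> {"name": "arm_command", "arguments": {"jaw": [1,1,1,1,1], "dp": [[0,0,-20],[0,0,-60],[0,0,-100],[0,0,-120],[0,0,-120]], "roll": [0,0,0,0,0]}}

```text
t: 43.75
position: [0.5718, 0.1018, 0.1317]
ee_rot: [0.116, 3.135, 0.002]
force: [-0.3, -0.2, -1.1]
opening: 0.0154
finger_force: 79.1
```

```bash
python3 -c "
from h import *
go((.5382,.329,.127),.1134)"
```

```text
dp [ 50.3 224.1   4.8] roll 1.383 yaw now 1.497 q7 0.62
```

>>> {"name": "arm_command", "arguments": {"jaw": [1,1,1,1,1,1,1,1], "dp": [[6,28,0],[12,56,0],[19,84,0],[25,112,0],[31,140,0],[38,168,0],[44,196,0],[50,224,0]], "roll": [0.14,0.28,0.42,0.56,0.7,0.84,0.98,1.12]}}

```text
t: 44.55
position: [0.537, 0.3296, 0.1282]
ee_rot: [-1.773, -2.593, 0.001]
force: [0.5, -0.5, -0.9]
opening: 0.0153
finger_force: 79.1
```

>>> {"name": "arm_command", "arguments": {"jaw": [1,1,1,1,1,1], "dp": [[0,0,0],[0,0,0],[0,0,0],[0,0,0],[0,0,0],[0,0,0]], "roll": [0.14,0.265,0.265,0.265,0.265,0.265]}}

```text
t: 45.15
position: [0.5375, 0.3284, 0.1285]
ee_rot: [-2.092, -2.344, 0.0]
force: [-0.5, 0.3, -0.9]
opening: 0.0154
finger_force: 79.1
```

```bash
python3 -c "
from h import *
print(monitor.state()['position'],monitor.state()['opening'])
go((.5382,.329,.0415),.1134)"
```

```text
[0.53745148 0.32839387 0.12853651] 0.015446897564745595
dp [ 0.5  0.8 87. ] roll 0.0 yaw now 0.114 q7 -0.78
```

>>> {"name": "arm_command", "arguments": {"jaw": [1,1,1,1,1,1], "dp": [[0.5,1,40],[0.5,1,70],[0.5,1,82],[0.5,1,86],[0.5,1,87],[0.5,1,87]], "roll": [0,0,0,0,0,0]}}

```text
t: 45.75
position: [0.5386, 0.3295, 0.0428]
ee_rot: [2.093, 2.342, 0.002]
force: [-2.2, 0.2, -0.7]
opening: 0.015
finger_force: 79.2
```

>>> {"name": "arm_command", "arguments": {"jaw": [1,1,1,1,1,1,1,1], "dp": [[0,0,2],[0,0,4],[0,0,6],[0,0,8],[0,0,10],[0,0,12],[0,0,14],[0,0,14]], "roll": [0,0,0,0,0,0,0,0]}}

```text
t: 46.55
position: [0.5383, 0.3293, 0.0287]
ee_rot: [2.094, 2.342, 0.0]
force: [-9.5, -4.8, 22.2]
opening: 0.0153
finger_force: 82.0
```

>>> {"name": "arm_command", "arguments": {"jaw": [1,0.3,0.3,0.3,0.3,0.3,0.3,0.3], "dp": [[0,0,-1],[0,0,-1],[0,0,-1],[0,0,-1],[0,0,-30],[0,0,-80],[0,0,-130],[0,0,-180]], "roll": [0,0,0,0,0,0,0,0]}}

```text
t: 47.35
position: [0.5382, 0.329, 0.2097]
ee_rot: [-2.094, -2.342, -0.0]
force: [0.1, -0.3, 0.3]
opening: 0.0298
finger_force: 0.0
```

>>> {"name": "arm_command", "arguments": {"jaw": [0.3,0.3,0.3,0.3], "dp": [[-50,0,-30],[-50,0,-60],[-50,0,-60],[-50,0,-60]], "roll": [0,0,0,0]}}

```text
t: 47.75
position: [0.5441, 0.2796, 0.2679]
ee_rot: [2.094, 2.342, 0.002]
force: [0.6, -0.4, -0.9]
opening: 0.03
finger_force: 0.0
```

```bash
python3 - <<'E'
from h import *
c=cam('wrist'); np.savez('w18.npz',**c)
print('bristle');toolfind(c,(15,60,100),(26,170,255),(.527,.41),.035)
print('slick');toolfind(c,(0,0,0),(180,255,65),(.4667,.3208),.05)
print('comb');toolfind(c,(0,0,60),(180,60,200),(.6,.41),.03)
# scene: tray row, compare s8-type colours along tray
c=cam('scene'); hsv=cv2.cvtColor(c['color'],cv2.COLOR_RGB2HSV)
# stop: dark brown mask near tray top
m=(hsv[...,2]<75)&(hsv[...,0]<12)&(hsv[...,1]>80)
v,u=np.nonzero(m); W=totray(w(c,np.c_[u,v],.067)); k=(abs(W[:,1])<.06)&(W[:,0]>-.13)&(W[:,0]<.0)
print('stop px',k.sum(), 'x',np.percentile(W[k,0],[0,5,50,95,100]).round(4) if k.any() else 0,'y',np.percentile(W[k,1],[0,50,100]).round(3) if k.any() else 0)
# bright tape stripes on carton tops
m=(hsv[...,1]<90)&(hsv[...,2]>190); v,u=np.nonzero(m); W=totray(w(c,np.c_[u,v],.085)); k=(abs(W[:,1])<.03)&(abs(W[:,0])<.12)
print('stripe',k.sum(),np.percentile(W[k,0],[0,25,50,75,100]).round(3),W[k,1].mean().round(4),W[k,1].std().round(4))
E
```

```text
bristle
N 252 mean [0.5301 0.3917] angle -1.316
[0.521 0.427] width mm 25.5 mid 1.5
[0.523 0.419] width mm 37.4 mid 2.7
[0.525 0.411] width mm 40.3 mid 2.8
[0.527 0.403] width mm 40.1 mid 2.5
[0.529 0.396] width mm 33.9 mid 1.9
[0.531 0.388] width mm 21.0 mid 2.6
[0.533 0.38 ] width mm 15.6 mid -0.8
slick
N 937 mean [0.4638 0.3224] angle -1.457
[0.459 0.366] width mm 13.7 mid 0.1
[0.46  0.358] width mm 12.9 mid 0.1
[0.461 0.35 ] width mm 10.2 mid -1.5
[0.461 0.342] width mm 17.8 mid 0.3
[0.462 0.334] width mm 18.1 mid -0.1
[0.463 0.326] width mm 18.2 mid 0.7
[0.464 0.318] width mm 18.2 mid 0.3
[0.465 0.31 ] width mm 18.2 mid 0.9
[0.466 0.303] width mm 18.3 mid 0.7
[0.467 0.295] width mm 14.6 mid 0.6
[0.468 0.287] width mm 9.6 mid -1.0
[0.469 0.279] width mm 11.9 mid -0.4
[0.47  0.271] width mm 14.6 mid 0.7
comb
N 303 mean [0.6048 0.3952] angle -1.479
[0.604 0.407] width mm 13.6 mid -0.4
[0.604 0.399] width mm 14.0 mid 0.0
[0.605 0.391] width mm 14.9 mid 0.2
[0.606 0.383] width mm 14.8 mid 0.4
stop px 27 x [-0.0421 -0.0413 -0.0271 -0.0123 -0.01  ] y [-0.057 -0.042 -0.02 ]
stripe 74 [-0.001  0.024  0.049  0.072  0.096] 0.0006 0.0024
```

All three tools lie on their clip lines. I'll make one check over the tray that the stop is where it should be.

```bash
python3 -c "
from h import *
go((*tr(-.12,0),.268),-1.571+TA)"
```

```text
dp [-568.8 -176.5   -1. ] roll 1.548 yaw now 0.113 q7 -0.66
```

>>> {"name": "arm_command", "arguments": {"jaw": [1,1,1,1,1,1,1,1], "dp": [[-47,-15,-20],[-95,-29,-20],[-142,-44,-20],[-190,-59,-20],[-237,-74,-20],[-284,-88,-20],[-332,-103,-20],[-379,-118,-20]], "roll": [0.14,0.28,0.42,0.56,0.7,0.84,0.98,1.12]}}

```text
t: 48.65
position: [0.4684, -0.1112, 0.2869]
ee_rot: [-3.02, -0.865, 0.001]
force: [1.2, 0.3, -0.1]
opening: -0.0
finger_force: 0.0
```

```bash
python3 -c "
from h import *
go((*tr(-.12,0),.28),-1.571+TA)"
```

```text
dp [-133.5  145.5    6.9] roll 0.422 yaw now -1.013 q7 -0.93
```

>>> {"name": "arm_command", "arguments": {"jaw": [1,1,1,1,1,1,1,1], "dp": [[-33,36,0],[-67,73,0],[-100,110,0],[-133,146,0],[-133,146,0],[-133,146,0],[-133,146,0],[-133,146,0]], "roll": [0.14,0.28,0.42,0.42,0.42,0.42,0.42,0.42]}}

```text
t: 49.45
position: [0.435, -0.303, 0.2874]
ee_rot: [-3.133, -0.227, 0.0]
force: [-0.2, -0.5, 0.4]
opening: -0.0001
finger_force: 0.0
```

```bash
python3 - <<'E'
from h import *
c=cam('wrist'); np.savez('w19.npz',**c); print(totray(monitor.state()['position']))
hsv=cv2.cvtColor(c['color'],cv2.COLOR_RGB2HSV)
# colour profile along tray midline slightly off the tape, at z=.067
for y in(-.02,.02):
  print('y',y)
  X=np.arange(-.075,.0,.004)
  for x in X:
    p=proj(c,(*tr(x,y),.067))[0]; q=p.round().astype(int); print((round(x,3),tuple(int(v) for v in hsv[q[1],q[0]])),end=' ')
  print()
# carton tops' tape: orientation & line
m=cv2.inRange(hsv,(0,0,225),(180,60,255)); n,l,st,ce=cv2.connectedComponentsWithStats(m)
for i in range(1,n):
  if st[i,4]>15:
    W=totray(w(c,[ce[i]],.088)); 
    if abs(W[0,1])<.05 and abs(W[0,0])<.15: print(st[i],W.round(4))
E
```

```text
[-0.11684936  0.00170299]
y -0.02
(np.float64(-0.075), (19, 95, 246)) (np.float64(-0.071), (19, 94, 246)) (np.float64(-0.067), (20, 94, 248)) (np.float64(-0.063), (20, 94, 248)) (np.float64(-0.059), (17, 68, 242)) (np.float64(-0.055), (14, 35, 229)) (np.float64(-0.051), (12, 43, 222)) (np.float64(-0.047), (16, 49, 234)) (np.float64(-0.043), (13, 56, 228)) (np.float64(-0.039), (10, 144, 129)) (np.float64(-0.035), (11, 142, 133)) (np.float64(-0.031), (10, 143, 114)) (np.float64(-0.027), (17, 112, 229)) (np.float64(-0.023), (17, 113, 225)) (np.float64(-0.019), (17, 112, 226)) (np.float64(-0.015), (16, 115, 220)) (np.float64(-0.011), (16, 116, 219)) (np.float64(-0.007), (16, 116, 218)) (np.float64(-0.003), (16, 115, 220)) 
y 0.02
(np.float64(-0.075), (19, 96, 246)) (np.float64(-0.071), (19, 95, 246)) (np.float64(-0.067), (19, 95, 246)) (np.float64(-0.063), (19, 95, 246)) (np.float64(-0.059), (19, 96, 247)) (np.float64(-0.055), (18, 101, 245)) (np.float64(-0.051), (14, 107, 205)) (np.float64(-0.047), (14, 104, 187)) (np.float64(-0.043), (16, 100, 245)) (np.float64(-0.039), (11, 147, 123)) (np.float64(-0.035), (10, 141, 136)) (np.float64(-0.031), (12, 133, 119)) (np.float64(-0.027), (17, 111, 232)) (np.float64(-0.023), (17, 113, 225)) (np.float64(-0.019), (18, 111, 232)) (np.float64(-0.015), (17, 113, 223)) (np.float64(-0.011), (17, 111, 230)) (np.float64(-0.007), (17, 113, 224)) (np.float64(-0.003), (17, 113, 223)) 
[283   0   4  25  99] [[0.0601 0.0006]]
[282  27   4  37 146] [[0.0299 0.0013]]
[282  66   4  40 127] [[-0.0083  0.0012]]
[256 118   3  15  20] [[-0.0491  0.0296]]
```

The stop's inner edge is at tray x ≈ -0.029, so the joint is at about 0.076. The row is snug and straight.

```bash
python3 -c "
from h import *
print(arm.sign_off())"
```

```text
the job is handed in; nothing more can be done
None
```

The job is handed in: comb, slicker and bristle brush are snapped home in the clip rack, the four cartons stand upright in the tray with the stop snug at about 0.076 m, and I did not touch any bystanders; sign-off returned no verdict.

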